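# Stand the probe sections to dry and log them in

### The job

Stand every probe section lying in the crate's tray upright in the drying stand, one to a cup, sooty plain foot down and brass-ringed head up. When all of them stand, pick up the wand reader and hold it still for two seconds with its nose about 10 cm from the bench logger's round window, aimed squarely at the window's centre, then lay it flat back on its mat, and let go. Leave the canister, the valve and the flow cell where they are.

Things in the scene. Friction and masses are not known exactly. Their poses are not given: they have to be found in the camera images.
- probe0: probe section (may be absent): stainless square tube 24 x 24 x 160 mm, dark sooty band at its plain foot; at its head a brass ring and a round spigot, 18 mm thick, 16 mm long. 0.2 kg. Origin on the axis, midway along the square tube; x points to the head: foot face at x = -80 mm, spigot tip at +96 mm. Starts lying flat on the crate's tray, head away from the robot
- probe1: probe section (may be absent): stainless square tube 24 x 24 x 160 mm, dark sooty band at its plain foot; at its head a brass ring and a round spigot, 18 mm thick, 16 mm long. 0.2 kg. Origin on the axis, midway along the square tube; x points to the head: foot face at x = -80 mm, spigot tip at +96 mm. Starts lying flat on the crate's tray, head away from the robot
- probe2: probe section (may be absent): stainless square tube 24 x 24 x 160 mm, dark sooty band at its plain foot; at its head a brass ring and a round spigot, 18 mm thick, 16 mm long. 0.2 kg. Origin on the axis, midway along the square tube; x points to the head: foot face at x = -80 mm, spigot tip at +96 mm. Starts lying flat on the crate's tray, head away from the robot
- probe3: probe section (may be absent): stainless square tube 24 x 24 x 160 mm, dark sooty band at its plain foot; at its head a brass ring and a round spigot, 18 mm thick, 16 mm long. 0.2 kg. Origin on the axis, midway along the square tube; x points to the head: foot face at x = -80 mm, spigot tip at +96 mm. Starts lying flat on the crate's tray, head away from the robot
- cup0 (a point): centre of the inner floor of one of the four upright aluminium cups in a row on the drying stand; the floor is 8 mm above the bench, the cup 44 mm inside and 50 mm outside diameter, its rim 88 mm above the floor; cups stand 70 mm apart along the stand's y axis
- cup1 (a point): centre of the inner floor of one of the four upright aluminium cups in a row on the drying stand; the floor is 8 mm above the bench, the cup 44 mm inside and 50 mm outside diameter, its rim 88 mm above the floor; cups stand 70 mm apart along the stand's y axis
- cup2 (a point): centre of the inner floor of one of the four upright aluminium cups in a row on the drying stand; the floor is 8 mm above the bench, the cup 44 mm inside and 50 mm outside diameter, its rim 88 mm above the floor; cups stand 70 mm apart along the stand's y axis
- cup3 (a point): centre of the inner floor of one of the four upright aluminium cups in a row on the drying stand; the floor is 8 mm above the bench, the cup 44 mm inside and 50 mm outside diameter, its rim 88 mm above the floor; cups stand 70 mm apart along the stand's y axis
- stand: the drying stand, fixed: an aluminium base plate 80 x 280 mm, 8 mm thick, with four cups in a row along its y axis, tops 96 mm above the bench. Origin under its centre, on the bench
- crate: open field crate, fixed, 280 (x) x 440 (y) mm; tray floor 50 mm above the bench, 8 mm rim around it and an 8 mm strip across it at y = +100 mm; probe sections lie on the side with y below that, valve and flow cell beyond. Its lid, 30 mm thick, lies folded flat on the bench on the +y side. Origin under its centre, on the bench
- reader: wand reader: grey plastic bar 115 x 36 x 36 mm with a black round nose, 28 mm thick, 35 mm long. 0.18 kg. Origin on its axis: the bar runs from x = -75 to +40 mm, the nose on to +75 mm; x points out of the nose, z up as it lies on its mat. Take it by its sides near the origin
- reader_nose (a point): centre of the reader's front lens, at the nose's tip; its x axis is the reader's line of sight
- window (a point): centre of the round amber window (48 mm with its black ring) on the slanting face of the bench logger, a fixed grey desk housing 90 mm wide and 100 mm high; 75 mm above the bench. Its x axis points out of the face, about level towards the robot and 35 degrees upward: look against it
- mat: the reader's black rubber mat, fixed, 180 (x) x 90 (y) mm, 4 mm thick. Origin under its centre, on the bench
- canister: dented aluminium canister, 66 mm diameter, 115 mm high, standing on the bench beside the logger. Origin under its centre. Not part of the job: leave it where it is
- valve: brass check valve, 84 mm long, 36 mm wide, 32 mm high, in the crate. Origin under its centre. Not part of the job: leave it where it is
- flow_cell: clear acrylic flow cell, 90 x 45 x 28 mm, in the crate. Origin under its centre. Not part of the job: leave it where it is
Mind the look-alikes: they are no part of the job. Leave any brown or purple look-alike of the probe1 alone.

How it is judged:
By the outcome, as a careful person would: the job done as asked, in the order asked, and still so for the second after the job is handed in, with the robot touching nothing.
Of probe0, probe1, probe2, probe3 only 3 to 4 are there at a start; the rules pass over those that are not, and their reading is None.
At some moment in a run one of probe0, probe1, probe2, probe3, reader may be knocked a few centimetres aside while the robot is not near it.
It also fails if it takes over 210 s, if anything falls off the work surface, if the arm or the gripper's body presses on something with over 40 N, if the wrist force passes 120 N, or if a joint passes its speed limit or range.

### The arm

A 6-joint arm with a two-finger parallel gripper is mounted at the origin on the work surface. World frame = base frame: x ahead of the robot, y to its left, z up, the work surface at z = 0. Lengths are in m, angles in rad, forces in N, time in s.
With the tool pointing down it reaches from about 0.425 to 0.95 m from the base axis. Payload 3.5 kg.
Tool frame: the origin (TCP) lies on the centre line of the jaws, within the pads' length; the fingertips stand 19 mm ahead of it and the grasp point (between the pads) is the TCP; z points along the fingers, y is the line along which they close (so a half turn about z gives the same grasp; the last joint's range is limited). The gripper opens to 85 mm and grips with 20 to 120 N. Pads are 22 mm wide; open, the fingers measure 114 mm over their backs; the gripper's body (76 mm by 85 mm) begins 54 mm behind the grasp point. The pads swing forward as they close: fully open they stand 13 mm farther back than shut.
Start: joints at [-1.289, 0.286, 1.577, -0, 1.279, -0.15], TCP at [0.283, -0.613, 0.25] pointing down, gripper open.
Joint ranges: [-2.77, 2.77], [-0.9, 2.22], [0.21, 2.48], [-1.53, 4.67], [0.24, 2.81], [-2.84, 2.84]. Speed limits (rad/s): [2.79, 2.79, 3.14, 3.14, 3.14, 3.14].

### API

Orientations are given as a unit quaternion [x, y, z, w].
In Python, from plant import ctrl, imaging gives the robot as it stands. The module is installed in compiled form; this text tells all that it offers.
- The arm moves only by the shell command python3 -m handwheel 'ROWS' [OPENING] [FORCE]. ROWS is JSON, one flat list of numbers, 6 for each row, row after row: the shift along the world's x, y, z in units of 150 mm (1.0 is 150 mm), then the turn, a rotation vector about the world's x, y, z in units of 90 degrees (1.0 is 90 degrees). In form: [tx, ty, tz, rx, ry, rz, tx, ty, tz, rx, ry, rz, ...]. A call has 1 to 5 rows; each row shifts and turns the commanded pose from where the row before left it; what a row does not reach is not made up. A row lasts 1/12 s, in which the tool goes at most 41.7 mm and 7.16 degrees, less where a joint would pass 70% of its speed; a pose out of reach is approached as far as the arm can. A call with a number of a shift or a turn outside -1 to 1 is refused whole. A call with a gripper value outside its range is refused whole. OPENING is the opening, from 0 (shut) to 1 (fully open), set as the call begins (- or left out, the last holds). The fingers move at their own pace and stop on an object; FORCE is the grip in N (left out, the last holds). Time passes only in rows, so rows that do not move let the fingers close. It gives the time, the measured TCP pose, the force, the opening and the grip force at its end, in the units of the state.
- ctrl.get_state(): the state, without advancing time (a new reading comes with each control period).
- imaging.read_camera(name): name is "scene" or "top" or "wrist"; returns (picture, depth): 420x560x3 uint8, blue, green, red; 420x560 float32, m along the optical axis (not along the pixel's ray), 0 where there is no reading.
- imaging.get_calibration(name): a dict with "fovy" (degrees; the focal length in pixels is half the picture's height over the tangent of half this angle, whatever the lens; pixels are square), "cx", "cy" (the principal point, pixels), "R" (3x3) and "t" (3): a world point X has camera coordinates R X + t. Camera axes: x right, y down, z forward; pixel columns grow to the right and rows downward; lengths in m; the calibration is good to about 2 mm. The wrist camera is an equidistant fisheye: a pixel r from the principal point sees the ray r / f radians off the axis. A picture is of the moment at which its call begins: read the wrist's pose just before it. get_calibration takes no time and is no camera call; for the wrist camera it gives the pose at the moment of the call.
- ctrl.sign_off(): hands the job in; it is judged then, once.
The state is a dict: "time": time; "qpos": joint angles; "dq": joint speeds; "joint_efforts": joint torques, N m; "eef_pos": TCP position; "tcp_rot": TCP orientation; "contact_force": force on the tool from outside, world axes, zero at the start; "wrist_torque": the same for the moment, N m; "opening": opening from 0.0 (shut) to 1.0 (fully open); "finger_force": force on a finger pad.
Only numpy, scipy, OpenCV 4.12 (cv2) and the standard library are available. Lean on these libraries where they do the work, as an engineer would, in place of code of your own. Each camera call takes 0.05 s, during which the arm holds its last target. There are 200 camera calls.

## Working session

There is one attempt and no reset: what is moved stays moved. The work goes in short steps, Python scripts to look and compute and a shell command to move; the robot and the scene stay as the last step left them, time stands still between calls to the robot, and variables do not carry over. Pictures are saved under pics/ and viewed, at most 14 in all, crops included, and the job is handed in when it is done.

```bash
mkdir -p pics; cat > h.py <<'E'
import numpy as np, cv2, json
from plant import ctrl, imaging
def cal(n):
    c=imaging.get_calibration(n); c['f']=210/np.tan(np.radians(c['fovy'])/2); c['R']=np.array(c['R']); c['t']=np.array(c['t']); return c
def ray(c,u,v,fish=False):
    x=np.array([(u-c['cx'])/c['f'],(v-c['cy'])/c['f'],1.])
    if fish:
        r=np.hypot(x[0],x[1]); x=np.array([*(x[:2]/max(r,1e-9)*np.sin(r)),np.cos(r)])
    return -c['R'].T@c['t'], c['R'].T@x
def onz(c,u,v,z,fish=False):
    o,d=ray(c,u,v,fish); return o+d*(z-o[2])/d[2]
def proj(c,X):
    p=c['R']@np.array(X)+c['t']; return c['cx']+c['f']*p[0]/p[2], c['cy']+c['f']*p[1]/p[2]
E
python3 - <<'E'
from h import *
for n in("scene","top"):
    p,d=imaging.read_camera(n); cv2.imwrite(f"pics/{n}0.png",p); np.savez(f"pics/{n}0.npz",p=p,d=d)
    c=cal(n); print(n,c['f'],c['cx'],c['cy'],-c['R'].T@c['t'],c['R'].round(3).tolist(),(d>0).mean())
print(ctrl.get_state())
E
```

```text
scene 505.53190034086646 279.80823647987637 219.0291311403303 [1.0889827  0.76713747 1.23200206] [[-0.791, 0.612, -0.004], [0.469, 0.602, -0.647], [-0.393, -0.514, -0.763]] 0.9961862244897959
top 514.5150882171444 273.8676212351073 208.15878631084712 [ 0.38184524 -0.00252581  1.41766222] [[0.025, -1.0, -0.012], [-0.997, -0.024, -0.075], [0.075, 0.014, -0.997]] 0.9959608843537415
{'time': 0.1, 'qpos': array([-1.28903115e+00,  2.87093124e-01,  1.57803242e+00, -2.05770910e-05,
        1.27860386e+00, -1.50030696e-01]), 'dq': array([-0.00112961, -0.00245717, -0.00285697,  0.00090295, -0.00055733,
        0.00119642]), 'joint_efforts': array([ 2.78696152e-04, -4.07296586e+01, -2.93700135e+01, -1.00579564e-04,
        3.43317974e-03,  3.34314443e-07]), 'eef_pos': array([ 0.28233689, -0.61250414,  0.24907377]), 'tcp_rot': array([ 9.76783233e-01,  2.14227390e-01, -8.01480188e-05, -1.06541068e-03]), 'contact_force': array([ 0.05940116, -0.60972063, -0.16751604]), 'wrist_torque': array([-2.32037807e-05, -4.70733179e-02, -1.78696916e-02]), 'finger_force': 0.0, 'opening': 1.0011845603132052}
```

View pics/top0.png

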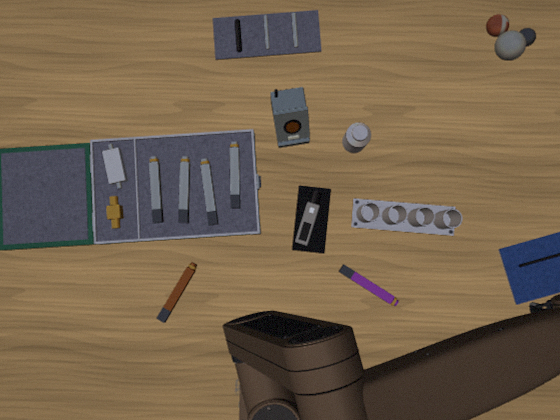

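View pics/scene0.png

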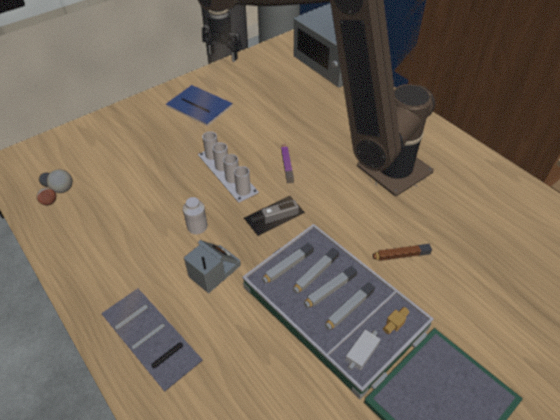

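```bash
cat >> h.py <<'E'
def cloud(c,d):
    v,u=np.mgrid[0:420,0:560]; P=np.stack([(u-c['cx'])/c['f']*d,(v-c['cy'])/c['f']*d,d],-1)
    return (P-c['t'])@c['R']
def blobs(m,amin=30):
    n,l,s,ce=cv2.connectedComponentsWithStats(m.astype(np.uint8)); return [(l==i) for i in range(1,n) if s[i,4]>=amin]
def probes(p,d,c):
    "top view probes: section steel region at height z~.074; returns head-direction & centre"
    W=cloud(c,d); out=[]
    m=(W[...,2]>.063)&(W[...,2]<.085)&(d>0)
    m[:,:138]=0;m[:,256:]=0;m[:133]=0;m[240:]=0
    for b in blobs(cv2.morphologyEx(m.astype(np.uint8),cv2.MORPH_OPEN,np.ones((3,3))),100):
        q=np.argwhere(b)[:,::-1].astype(np.float32); X=np.array([onz(c,u,v,.072) for u,v in q])[:,:2]
        (cx,cy),(w,h),a=cv2.minAreaRect(X.astype(np.float32)*1000)
        mu=X.mean(0); ev=np.linalg.svd(X-mu,full_matrices=False)[2][0]; ev*=np.sign(ev[0])
        s=(X-mu)@ev
        g=p[b].mean(-1); dark=g[s<np.quantile(s,.12)].mean()
        out.append((mu.round(4),np.degrees(np.arctan2(ev[1],ev[0])).round(2),(s.min()*1000).round(1),(s.max()*1000).round(1),(round(w),round(h)),np.median(W[b][:,2]).round(4),dark.round(),g.mean().round()))
    return out
E
python3 - <<'E'
from h import *
D=np.load('pics/top0.npz');p,d=D['p'],D['d'];c=cal('top')
for o in probes(p,d,c): print(*o)
W=cloud(c,d)
hi=(W[...,2]>.085)&(W[...,2]<.11); hi[:,:345]=0; hi[:195]=0;hi[240:]=0;hi[:,470:]=0
for b in blobs(hi,20):
    q=np.argwhere(b)[:,::-1]; (u,v),r=cv2.minEnclosingCircle(q.astype(np.float32)); print('cup',(u,v),r,onz(c,u,v,.096).round(4),b.sum())
for u,v in [(312,218),(308,225),(292,127),(290,100),(115,165),(320,235),(360,205)]: print(u,v,W[v,u].round(3))
E=cv2.resize(p[80:260,260:470],None,fx=3.6,fy=3.3,interpolation=cv2.INTER_CUBIC); cv2.imwrite('pics/topz.png',cv2.resize(p[80:250,265:475],None,fx=3.5,fy=3.5,interpolation=cv2.INTER_CUBIC))
S=np.load('pics/scene0.npz'); cs=cal('scene'); Ws=cloud(cs,S['d'])
m=blobs(((Ws[...,2]<.11)&(Ws[...,2]>.004)&(Ws[...,0]<.42)&(Ws[...,0]>.28)&(Ws[...,1]<0.0)&(Ws[...,1]>-.12)),20)
for b in m: print('sc',b.sum(),Ws[b].mean(0))
cv2.imwrite('pics/sz.png',cv2.resize(S['p'][120:290,140:330],None,fx=3.5,fy=3.5,interpolation=cv2.INTER_CUBIC))
E
```

```text
[0.5666 0.123 ] 2.64 -83.9 89.4 (173, 24) 0.0743 54.0 104.0
[0.5234 0.3309] 5.76 -86.1 90.3 (176, 26) 0.0746 53.0 101.0
[0.5235 0.2556] 0.41 -83.4 89.2 (173, 26) 0.0744 54.0 102.0
[0.5213 0.1903] 9.67 -86.2 88.9 (175, 25) 0.0743 54.0 105.0
cup (369.78570556640625, 211.7857208251953) 9.961750030517578 [ 0.4774 -0.2311  0.096 ] 94
cup (397.0, 214.0) 10.049975395202637 [ 0.4734 -0.3008  0.096 ] 94
cup (424.09503173828125, 216.4008331298828) 10.191858291625977 [ 0.4689 -0.3701  0.096 ] 111
cup (451.25, 218.25) 10.277502059936523 [ 0.4659 -0.4395  0.096 ] 118
312 218 [ 0.461 -0.086  0.043]
308 225 [ 0.442 -0.076  0.038]
292 127 [ 0.698 -0.027  0.079]
290 100 [ 0.764 -0.019  0.1  ]
115 165 [0.586 0.437 0.08 ]
320 235 [ 0.417 -0.112  0.004]
360 205 [ 0.501 -0.218  0.013]
sc 153 [ 0.40183602 -0.05961656  0.02523937]
```

View pics/topz.png

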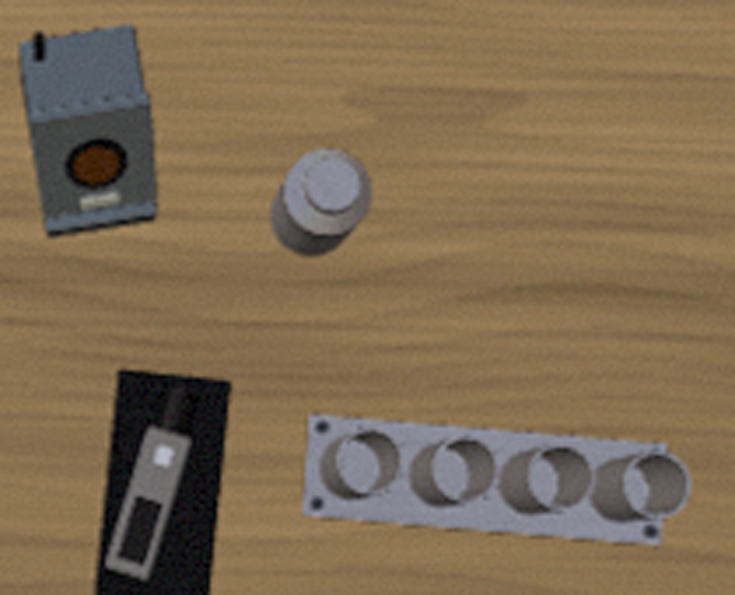

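View pics/sz.png

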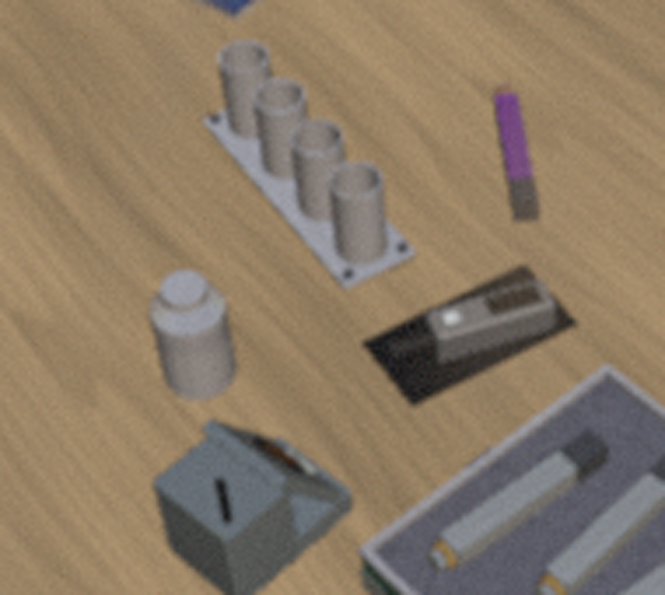

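```bash
cat > st.py <<'E'
from h import *
from scipy.spatial.transform import Rotation as Ro
s=ctrl.get_state(); open('log.jsonl','a').write(json.dumps([list(s['qpos']),list(s['eef_pos']),list(s['tcp_rot'])])+'\n')
R=Ro.from_quat(s['tcp_rot']).as_matrix()
print('t%.1f'%s['time'],'p',s['eef_pos'].round(4),'q',s['qpos'].round(3),'x',R[:,0].round(3),'y',R[:,1].round(3),'z',R[:,2].round(3),'F',s['contact_force'].round(1),'op %.3f ff %.1f'%(s['opening'],s['finger_force']))
E
python3 st.py
H="python3 -m handwheel"
$H '[0.11,0.246,0,0,0,-0.012,0.11,0.246,0,0,0,-0.012,0.11,0.246,0,0,0,-0.012,0.11,0.246,0,0,0,-0.012,0.11,0.246,0,0,0,-0.012]' 1 ; python3 st.py
$H '[0.11,0.246,0,0,0,-0.012,0.11,0.246,0,0,0,-0.012,0.11,0.246,0,0,0,-0.012,0.11,0.246,0,0,0,-0.012,0.11,0.246,0,0,0,-0.012]' >/dev/null; python3 st.py
$H '[0.11,0.246,0,0,0,-0.012,0.11,0.246,0,0,0,-0.012,0.11,0.246,0,0,0,-0.012,0.11,0.246,0,0,0,-0.012,0.11,0.246,0,0,0,-0.012]' >/dev/null; python3 st.py
$H '[0.11,0.246,0,0,0,-0.012,0.11,0.246,0,0,0,-0.012,0.11,0.246,0,0,0,-0.012,0.11,0.246,0,0,0,-0.012,0.11,0.246,0,0,0,-0.012]' >/dev/null; $H '[0,0,0,0,0,0,0,0,0,0,0,0]' >/dev/null;python3 st.py
```

```text
t0.1 p [ 0.2823 -0.6125  0.2491] q [-1.289  0.287  1.578 -0.     1.279 -0.15 ] x [0.908 0.419 0.   ] y [ 0.419 -0.908 -0.002] z [-0.001  0.002 -1.   ] F [ 0.1 -0.6 -0.2] op 1.001 ff 0.0
time: 0.52
eef_pos: [0.3652, -0.4265, 0.2495]
tcp_rot: [0.986, 0.167, -0.0, -0.001]
contact_force: [0.1, -1.0, -0.4]
opening: 0.997
finger_force: 0.0
t0.5 p [ 0.3652 -0.4265  0.2495] q [-1.043  0.038  1.859  0.     1.246  0.191] x [ 0.944  0.33  -0.   ] y [ 0.33  -0.944 -0.001] z [-0.     0.001 -1.   ] F [ 0.1 -1.  -0.4] op 0.997 ff 0.0
t0.9 p [ 0.4476 -0.2419  0.2499] q [-0.695 -0.085  1.979  0.     1.248  0.634] x [ 0.971  0.24  -0.   ] y [ 0.24  -0.971 -0.   ] z [-0.  0. -1.] F [0.9 0.  0.5] op 1.004 ff 0.0
t1.4 p [ 0.5301 -0.0574  0.25  ] q [-0.298 -0.027  1.924 -0.     1.245  1.124] x [ 0.989  0.148 -0.   ] y [ 0.148 -0.989 -0.   ] z [-0.  0. -1.] F [ 1.1 -0.6 -0.3] op 1.000 ff 0.0
t1.9 p [0.6124 0.127  0.2492] q [ 0.043  0.181  1.704 -0.     1.258  1.555] x [ 0.998  0.058 -0.002] y [ 0.058 -0.998  0.   ] z [-0.002 -0.    -1.   ] F [ 0.2 -0.5  0.2] op 0.999 ff 0.0
```

```bash
H="python3 -m handwheel"
$H '[0,0,-0.22,0,0,0,0,0,-0.22,0,0,0,0,0,-0.22,0,0,0,0,0,-0.22,0,0,0,0,0,-0.22,0,0,0]' 0.6 70 >/dev/null
$H '[0,0,-0.08,0,0,0,0,0,0,0,0,0,0,0,0,0,0,0]' >/dev/null; python3 st.py
$H '[0,0,0,0,0,0,0,0,0,0,0,0,0,0,0,0,0,0,0,0,0,0,0,0,0,0,0,0,0,0]' 0 70 >/dev/null;python3 st.py
$H '[0,0,0,0,0,0,0,0,0,0,0,0,0,0,0,0,0,0,0,0,0,0,0,0,0,0,0,0,0,0]' >/dev/null;python3 st.py
$H '[0,0,0.2,0,0,0,0,0,0.2,0,0,0,0,0,0.2,0,0,0,0,0,0.2,0,0,0,0,0,0.2,0,0,0]' >/dev/null
$H '[0,0,0.2,0,0,0,0,0,0.2,0,0,0,0,0,0.2,0,0,0,0,0,0,0,0,0,0,0,0,0,0,0]' >/dev/null;python3 st.py
$H '[0,0,0,0,-0.078,0,0,0,0,0,-0.078,0,0,0,0,0,-0.078,0,0,0,0,0,-0.078,0,0,0,0,0,-0.078,0]' >/dev/null;python3 st.py
python3 - <<'E'
from h import *
p,d=imaging.read_camera('scene');cv2.imwrite('pics/s1.png',p)
E
```

```text
t2.6 p [0.6126 0.1242 0.0737] q [ 0.038  0.375  1.814 -0.     0.953  1.555] x [ 0.999  0.054 -0.   ] y [ 0.054 -0.999  0.   ] z [-0. -0. -1.] F [-0.2 -0.1  0.2] op 0.603 ff 0.0
t3.0 p [0.6147 0.125  0.0767] q [ 0.039  0.372  1.811 -0.     0.953  1.555] x [0.998 0.055 0.006] y [ 0.055 -0.998  0.   ] z [ 0.006 -0.    -1.   ] F [ 0.2 -0.7  6.2] op 0.259 ff 71.4
t3.4 p [0.6147 0.125  0.0767] q [ 0.039  0.372  1.811 -0.     0.953  1.555] x [0.998 0.055 0.005] y [ 0.055 -0.998  0.   ] z [ 0.005 -0.    -1.   ] F [-0.2 -0.5  7.3] op 0.259 ff 71.4
t4.3 p [0.6133 0.1251 0.3161] q [0.039 0.134 1.635 0.    1.367 1.555] x [0.998 0.055 0.006] y [ 0.055 -0.998  0.   ] z [ 0.006  0.    -1.   ] F [-0.1 -0.3 -2.9] op 0.259 ff 70.4
t4.7 p [0.6111 0.125  0.3104] q [ 0.05  -0.135  1.99  -0.046  0.673  1.593] x [0.816 0.055 0.575] y [ 0.045 -0.998  0.032] z [ 0.576  0.    -0.818] F [-0.4  0.5 -2.5] op 0.263 ff 70.3
```

View pics/s1.png

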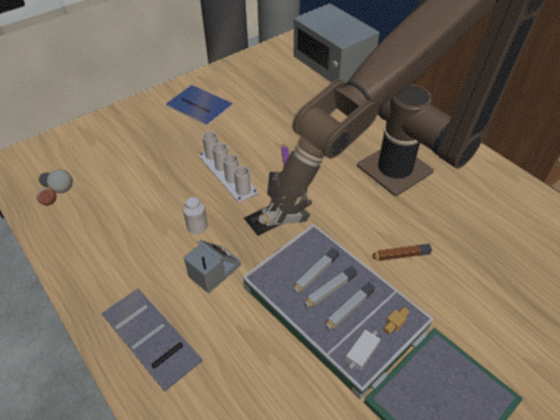

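```bash
cat > kin.py <<'E'
from h import *
from scipy.spatial.transform import Rotation as Ro
from scipy.optimize import least_squares
def rz(a): return Ro.from_euler('z',a).as_matrix()
def ry(a): return Ro.from_euler('y',a).as_matrix()
def fk(q,k):
    x0,y0,z0,L1,e,L2,L3=k
    A=rz(q[0]); B=A@ry(q[1]); C=A@ry(q[1]+q[2]); D=C@rz(q[3])@ry(q[4])
    R=D@rz(q[5]+np.pi/2)
    p=A@[x0,y0,z0]+B@[0,0,L1]+C@[e,0,L2]+D@[0,0,L3]
    return p,R
def load(): return [json.loads(l) for l in open('log.jsonl')]
def fit():
    L=load()
    f=lambda k: np.concatenate([(fk(q,k)[0]-p)*1 for q,p,r in L])
    return least_squares(f,[0,.1,.4,.5,0,.4,.2])
LO=np.array([-2.77,-.9,.21,-1.53,.24,-2.84]);HI=np.array([2.77,2.22,2.48,4.67,2.81,2.84])
def ik(p,R,k,q0,tr=30):
    rng=np.random.default_rng(0);best=[]
    for i in range(tr):
        g=np.array(q0) if i==0 else rng.uniform(LO,HI)
        r=least_squares(lambda q: np.r_[(fk(q,k)[0]-p)*10,((fk(q,k)[1]-R)).ravel()],np.clip(g,LO+1e-3,HI-1e-3),bounds=(LO,HI))
        if r.cost<1e-7 and not any(np.abs(r.x-b).max()<.05 for b in best): best.append(r.x)
    return best
E
python3 - <<'E'
from kin import *
r=fit(); k=r.x; print(k.round(4),np.abs(r.fun).max())
for q,p,R in load()[-2:]: print(np.abs(fk(q,k)[1]-Ro.from_quat(R).as_matrix()).max())
k=k
q0=load()[-1][0]
# tool horizontal azimuth az, x up
for cup in [(.466,-.4395),(.477,-.231)]:
  for az in (-30,0,30,60):
    for sgn in (1,-1):
      a=np.radians(az); z=np.array([np.cos(a),np.sin(a),0]); x=np.array([0,0,1.])*sgn; R=np.c_[x,np.cross(z,x),z]
      p=np.array([*cup,.14])-z*.01
      for s in ik(p,R,k,q0,12): print(cup,az,sgn,s.round(2))
E
```

```text
[-0.      0.1009  0.2403  0.443   0.0206  0.5725  0.2303] 5.166723715532839e-10
2.8449465006019636e-16
3.3306690738754696e-16
(0.466, -0.4395) -30 1 [-1.14  0.35  2.31  2.47  1.18 -1.28]
(0.466, -0.4395) -30 -1 [-1.14  0.35  2.31  2.47  1.18  1.86]
(0.466, -0.4395) 0 1 [-1.3   0.46  2.12  1.8   1.43 -1.03]
(0.466, -0.4395) 0 -1 [-1.3   0.46  2.12  1.8   1.43  2.11]
(0.466, -0.4395) 30 1 [-1.3   0.63  1.82  1.37  1.73 -0.9 ]
(0.466, -0.4395) 30 -1 [-1.3   0.63  1.82  1.37  1.73  2.24]
(0.466, -0.4395) 60 1 [-1.22  0.81  1.51  1.06  2.06 -0.88]
(0.466, -0.4395) 60 -1 [-1.22  0.81  1.51  1.06  2.06  2.26]
(0.477, -0.231) 30 1 [-1.15  0.39  2.24  1.48  1.62 -1.06]
(0.477, -0.231) 30 -1 [-1.15  0.39  2.24  1.48  1.62  2.08]
(0.477, -0.231) 60 1 [-1.07  0.56  1.95  1.12  1.88 -1.01]
(0.477, -0.231) 60 -1 [-1.07  0.56  1.95  1.12  1.88  2.13]
```

```bash
H="python3 -m handwheel"
$H '[0,0,0,0,0.078,0,0,0,0,0,0.078,0,0,0,0,0,0.078,0,0,0,0,0,0.078,0,0,0,0,0,0.078,0]' >/dev/null;python3 st.py
$H '[-0.099,-0.242,0,0,0,0.03,-0.099,-0.242,0,0,0,0.03,-0.099,-0.242,0,0,0,0.03,-0.099,-0.242,0,0,0,0.03,-0.099,-0.242,0,0,0,0.03]' >/dev/null;python3 st.py
$H '[-0.099,-0.242,0,0,0,0.03,-0.099,-0.242,0,0,0,0.03,-0.099,-0.242,0,0,0,0.03,-0.099,-0.242,0,0,0,0.03,-0.099,-0.242,0,0,0,0.03]' >/dev/null;python3 st.py
$H '[0,0,0,0.0385,-0.0667,0,0,0,0,0.0385,-0.0667,0,0,0,0,0.0385,-0.0667,0,0,0,0,0.0385,-0.0667,0,0,0,0,0.0385,-0.0667,0]' >/dev/null;python3 st.py
$H '[0,0,0,0.0385,-0.0667,0,0,0,0,0.0385,-0.0667,0,0,0,0,0.0385,-0.0667,0,0,0,0,0.0385,-0.0667,0,0,0,0,0.0385,-0.0667,0]' >/dev/null;python3 st.py
$H '[0,0,0,0.0385,-0.0667,0,0,0,0,0.0385,-0.0667,0,0,0,0,0.0385,-0.0667,0,0,0,0,0,0,0,0,0,0,0,0,0]' >/dev/null;python3 st.py
```

```text
t5.2 p [0.6119 0.125  0.3123] q [3.900e-02 1.410e-01 1.634e+00 1.000e-03 1.377e+00 1.555e+00] x [ 0.998  0.055 -0.01 ] y [ 0.055 -0.998 -0.001] z [-0.01  0.   -1.  ] F [-0.  -0.9 -2.8] op 0.260 ff 70.3
t5.6 p [ 0.5368 -0.0576  0.311 ] q [-0.295 -0.053  1.837  0.     1.364  0.982] x [ 0.957  0.289 -0.005] y [ 0.289 -0.957 -0.004] z [-0.006  0.002 -1.   ] F [ 0.2 -0.8 -1.2] op 0.259 ff 70.3
t6.0 p [ 0.4624 -0.239   0.3114] q [-6.720e-01 -9.900e-02  1.879e+00  1.000e-03  1.367e+00  3.700e-01] x [ 0.864  0.504 -0.001] y [ 0.504 -0.864 -0.006] z [-0.004  0.004 -1.   ] F [ 0.9 -0.4 -1.3] op 0.261 ff 70.3
t6.4 p [ 0.4636 -0.238   0.3125] q [-0.936 -0.214  2.054  0.635  1.291 -0.069] x [0.709 0.411 0.573] y [ 0.502 -0.865 -0.001] z [ 0.495  0.289 -0.819] F [ 0.1  0.4 -2.4] op 0.261 ff 70.3
t6.8 p [ 0.4633 -0.2381  0.3124] q [-1.127 -0.147  2.205  1.219  1.474 -0.485] x [0.301 0.175 0.937] y [ 0.501 -0.866  0.001] z [ 0.812  0.469 -0.348] F [ 0.3  0.  -2.8] op 0.262 ff 70.4
t7.2 p [ 0.4637 -0.2377  0.3108] q [-1.159 -0.014  2.256  1.5    1.658 -0.671] x [ 0.002 -0.003  1.   ] y [ 0.501 -0.866 -0.004] z [ 0.866  0.501 -0.   ] F [ 0.6  0.8 -2.7] op 0.261 ff 70.6
```

```bash
cat > held.py <<'E'
from h import *
import sys
X=np.array([float(a) for a in sys.argv[1:3]]); zlo,zhi=float(sys.argv[3]),float(sys.argv[4]); name=sys.argv[5]
for n in('scene','top'):
    p,d=imaging.read_camera(n); c=cal(n); W=cloud(c,d); np.savez(f'pics/{n}_l.npz',p=p,d=d)
    cv2.imwrite(f'pics/{name}_{n}.png',p)
    m=(d>0)&(np.hypot(W[...,0]-X[0],W[...,1]-X[1])<.035)
    for a in np.arange(zlo,zhi,.02):
        b=m&(W[...,2]>a)&(W[...,2]<a+.02)
        if b.sum()>3: print(n,'z%.2f'%a,b.sum(),W[b].mean(0).round(4),W[b].min(0).round(3),W[b].max(0).round(3))
E
python3 held.py .477 -.231 .16 .37 p1
python3 - <<'E'
import cv2
a=cv2.imread('pics/p1_scene.png')[60:240,130:350];b=cv2.imread('pics/p1_top.png')[120:300,300:520]
cv2.imwrite('pics/p1.png',cv2.resize(cv2.hconcat([a,b]),(800,327)))
E
```

```text
scene z0.16 6 [ 0.4807 -0.2215  0.1779] [ 0.47  -0.229  0.176] [ 0.49  -0.214  0.179]
scene z0.18 46 [ 0.4804 -0.2218  0.1895] [ 0.46  -0.234  0.18 ] [ 0.492 -0.21   0.2  ]
scene z0.20 58 [ 0.4808 -0.2224  0.2092] [ 0.459 -0.236  0.2  ] [ 0.493 -0.211  0.219]
scene z0.22 53 [ 0.4814 -0.221   0.2298] [ 0.464 -0.234  0.22 ] [ 0.494 -0.21   0.239]
scene z0.24 59 [ 0.4813 -0.2216  0.2507] [ 0.459 -0.234  0.24 ] [ 0.493 -0.21   0.26 ]
scene z0.26 51 [ 0.4817 -0.2212  0.2695] [ 0.461 -0.233  0.26 ] [ 0.493 -0.212  0.279]
scene z0.28 62 [ 0.4823 -0.2214  0.29  ] [ 0.463 -0.235  0.28 ] [ 0.493 -0.212  0.3  ]
scene z0.30 100 [ 0.4727 -0.2206  0.3118] [ 0.443 -0.258  0.301] [ 0.492 -0.207  0.32 ]
scene z0.32 86 [ 0.4763 -0.2219  0.3285] [ 0.443 -0.245  0.32 ] [ 0.493 -0.211  0.339]
scene z0.34 64 [ 0.48   -0.2247  0.3493] [ 0.466 -0.24   0.34 ] [ 0.492 -0.212  0.357]
top z0.18 16 [ 0.469  -0.2197  0.1903] [ 0.459 -0.225  0.18 ] [ 0.481 -0.215  0.198]
top z0.20 21 [ 0.4712 -0.2192  0.2108] [ 0.459 -0.225  0.2  ] [ 0.485 -0.213  0.219]
top z0.22 19 [ 0.4698 -0.2199  0.2313] [ 0.46  -0.226  0.22 ] [ 0.487 -0.214  0.24 ]
top z0.24 15 [ 0.4744 -0.219   0.2504] [ 0.464 -0.228  0.24 ] [ 0.489 -0.214  0.259]
top z0.26 11 [ 0.4756 -0.2179  0.2692] [ 0.468 -0.23   0.261] [ 0.49  -0.214  0.276]
top z0.28 10 [ 0.4798 -0.2186  0.2909] [ 0.474 -0.233  0.281] [ 0.491 -0.214  0.3  ]
top z0.30 92 [ 0.4634 -0.234   0.3153] [ 0.443 -0.263  0.303] [ 0.484 -0.211  0.32 ]
top z0.32 145 [ 0.4625 -0.2323  0.3257] [ 0.442 -0.26   0.32 ] [ 0.49  -0.211  0.34 ]
top z0.34 120 [ 0.4751 -0.2273  0.3521] [ 0.462 -0.24   0.34 ] [ 0.49  -0.214  0.36 ]
```

View pics/p1.png

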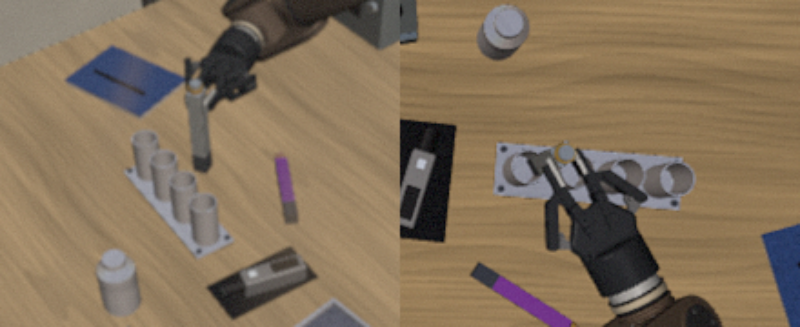

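```bash
python3 - <<'E'
from h import *
from scipy.optimize import least_squares
for n in('scene','top'):
    D=np.load(f'pics/{n}0.npz');c=cal(n);W=cloud(c,D['d'])
    for x,y in [(.4774,-.2311),(.4734,-.3008),(.4689,-.3701),(.4659,-.4395)]:
        b=(np.hypot(W[...,0]-x,W[...,1]-y)<.035)&(np.abs(W[...,2]-.0945)<.004); Q=W[b][:,:2]
        r=least_squares(lambda s:np.hypot(Q[:,0]-s[0],Q[:,1]-s[1])-.0235,[x,y],loss='soft_l1',f_scale=.002)
        print(n,r.x.round(4),b.sum(),np.abs(r.fun).mean().round(4))
E
```

```text
scene [ 0.4807 -0.2303] 62 0.0016
scene [ 0.4769 -0.3003] 56 0.0016
scene [ 0.4724 -0.3702] 62 0.002
scene [ 0.4685 -0.4403] 48 0.002
top [ 0.478  -0.2315] 71 0.001
top [ 0.474  -0.3011] 63 0.0009
top [ 0.4699 -0.3711] 78 0.001
top [ 0.4661 -0.4406] 76 0.001
```

```bash
H="python3 -m handwheel"
$H '[0.02,-0.017,-0.1,0,0,0,0,0,-0.16,0,0,0,0,0,-0.16,0,0,0,0,0,-0.16,0,0,0,0,0,-0.16,0,0,0]' >/dev/null;python3 st.py
$H '[0,0,-0.16,0,0,0,0,0,-0.14,0,0,0,0,0,-0.07,0,0,0,0,0,-0.04,0,0,0,0,0,0,0,0,0]' >/dev/null;python3 st.py
$H '[0,0,-0.01,0,0,0,0,0,-0.01,0,0,0,0,0,0,0,0,0]' >/dev/null;python3 st.py
```

```text
t7.8 p [ 0.4677 -0.2413  0.203 ] q [-1.154  0.237  2.253  1.485  1.636 -0.93 ] x [-0.003  0.007  1.   ] y [ 0.501 -0.865  0.008] z [ 0.865  0.501 -0.   ] F [-0.2 -0.1 -2.7] op 0.259 ff 70.5
t8.2 p [ 0.4675 -0.2413  0.1411] q [-1.154  0.395  2.232  1.478  1.625 -1.062] x [-0.003  0.003  1.   ] y [ 0.5   -0.866  0.004] z [0.866 0.5   0.001] F [-0.2  0.4 -1.8] op 0.264 ff 70.6
t8.4 p [ 0.4675 -0.2416  0.1401] q [-1.155  0.4    2.23   1.48   1.628 -1.068] x [-0.008  0.003  1.   ] y [ 0.5   -0.866  0.007] z [0.866 0.5   0.005] F [-0.8 -0.8  4. ] op 0.257 ff 70.7
```

```bash
H="python3 -m handwheel"
$H '[0,0,0,0,0,0,0,0,0,0,0,0,0,0,0,0,0,0,0,0,0,0,0,0]' 0.55 >/dev/null;python3 st.py
$H '[-0.05,-0.029,0,0,0,0,-0.1,-0.058,0,0,0,0,-0.1,-0.058,0,0,0,0,-0.1,-0.058,0,0,0,0,0,0,0.1,0,0,0]' >/dev/null;python3 st.py
$H '[0,0,0.22,0,0,0,0,0,0.22,0,0,0,0,0,0.22,0,0,0,0,0,0.22,0,0,0,0,0,0.22,0,0,0]' >/dev/null;python3 st.py
python3 held.py .479 -.231 .10 .2 p2
python3 - <<'E'
from h import *
D=np.load('pics/top_l.npz')
for o in probes(D['p'],D['d'],cal('top')): print(*o)
E
```

```text
t8.8 p [ 0.467  -0.2404  0.1378] q [-1.154  0.402  2.232  1.478  1.624 -1.069] x [-0.002  0.002  1.   ] y [ 0.5   -0.866  0.003] z [0.866 0.5   0.001] F [-0.6  0.2  0.6] op 0.552 ff 0.0
t9.2 p [ 0.4126 -0.2722  0.1512] q [-1.298  0.362  2.247  1.357  1.697 -1.05 ] x [-0.    -0.002  1.   ] y [ 0.497 -0.868 -0.002] z [0.868 0.497 0.001] F [-1.   0.2  0.9] op 0.550 ff 0.0
t9.6 p [ 0.4139 -0.2709  0.319 ] q [-1.294 -0.028  2.252  1.42   1.767 -0.67 ] x [-0.002  0.001  1.   ] y [ 0.499 -0.866  0.002] z [0.866 0.499 0.001] F [ 0.  -1.5 -0.2] op 0.552 ff 0.0
scene z0.10 46 [ 0.4831 -0.2255  0.1093] [ 0.462 -0.239  0.1  ] [ 0.497 -0.212  0.12 ]
scene z0.12 45 [ 0.4869 -0.2267  0.1299] [ 0.467 -0.239  0.12 ] [ 0.498 -0.216  0.139]
scene z0.14 45 [ 0.4841 -0.2261  0.1491] [ 0.462 -0.239  0.14 ] [ 0.497 -0.216  0.157]
scene z0.16 62 [ 0.4841 -0.2277  0.1698] [ 0.465 -0.245  0.16 ] [ 0.498 -0.217  0.179]
scene z0.18 24 [ 0.4818 -0.2329  0.1836] [ 0.472 -0.245  0.181] [ 0.494 -0.223  0.189]
top z0.10 21 [ 0.4758 -0.2244  0.1072] [ 0.459 -0.249  0.1  ] [ 0.499 -0.208  0.117]
top z0.12 16 [ 0.4753 -0.2238  0.1296] [ 0.465 -0.229  0.121] [ 0.49  -0.219  0.139]
top z0.14 16 [ 0.4739 -0.224   0.1503] [ 0.463 -0.23   0.14 ] [ 0.491 -0.218  0.16 ]
top z0.16 57 [ 0.4777 -0.2301  0.1719] [ 0.465 -0.248  0.16 ] [ 0.494 -0.218  0.18 ]
top z0.18 49 [ 0.4788 -0.2335  0.1845] [ 0.471 -0.243  0.18 ] [ 0.488 -0.224  0.189]
[0.523  0.3309] 5.83 -85.7 90.7 (176, 26) 0.0741 55.0 105.0
[0.5241 0.2558] 0.43 -84.1 88.5 (173, 26) 0.0743 56.0 106.0
[0.5209 0.19  ] 9.56 -86.1 89.3 (175, 26) 0.0742 56.0 107.0
```

```bash
H="python3 -m handwheel"
$H '[0,0,0,-0.0385,0.0667,0,0,0,0,-0.0385,0.0667,0,0,0,0,-0.0385,0.0667,0,0,0,0,-0.0385,0.0667,0,0,0,0,-0.0385,0.0667,0]' 0.45 >/dev/null
$H '[0,0,0,-0.0385,0.0667,0,0,0,0,-0.0385,0.0667,0,0,0,0,-0.0385,0.0667,0,0,0,0,-0.0385,0.0667,0,0,0,0,-0.0385,0.0667,0]' >/dev/null
$H '[0,0,0,-0.0385,0.0667,0,0,0,0,-0.0385,0.0667,0,0,0,0,-0.0385,0.0667,0]' >/dev/null; python3 st.py
$H '[0.0776,0.24,-0.035,0,0,-0.0175,0.0776,0.24,-0.035,0,0,-0.0175,0.0776,0.24,-0.035,0,0,-0.0175,0.0776,0.24,-0.035,0,0,-0.0175,0.0776,0.24,-0.035,0,0,-0.0175]' >/dev/null
$H '[0.0776,0.24,-0.035,0,0,-0.0175,0.0776,0.24,-0.035,0,0,-0.0175,0.0776,0.24,-0.035,0,0,-0.0175,0.0776,0.24,-0.035,0,0,-0.0175,0.0776,0.24,-0.035,0,0,-0.0175]' >/dev/null
$H '[0.0776,0.24,-0.035,0,0,-0.0175,0.0776,0.24,-0.035,0,0,-0.0175,0.0776,0.24,-0.035,0,0,-0.0175,0,0,0,0,0,0,0,0,0,0,0,0]' >/dev/null; python3 st.py
python3 - <<'E'
from h import *
p,d=imaging.read_camera('wrist'); c=cal('wrist'); cv2.imwrite('pics/w2.png',p); np.savez('pics/w2.npz',p=p,d=d); print(c)
p,d=imaging.read_camera('scene');np.savez('pics/scene_l.npz',p=p,d=d); W=cloud(cal('scene'),d)
m=(W[...,2]>.066)&(W[...,2]<.08)&(W[...,0]>.42)&(W[...,0]<.63)&(W[...,1]>.14)&(W[...,1]<.37)
for b in blobs(m,60):
    X=W[b][:,:2]; mu=X.mean(0); e=np.linalg.svd(X-mu,full_matrices=False)[2][0]; s=(X-mu)@e; print(b.sum(),mu.round(4),np.degrees(np.arctan2(e[1],e[0])).round(1),np.ptp(s))
E
```

```text
t10.8 p [ 0.414  -0.2716  0.3176] q [-0.783 -0.165  1.927 -0.007  1.38   0.264] x [ 0.865  0.502 -0.007] y [ 0.502 -0.865  0.   ] z [-0.006 -0.004 -1.   ] F [ 0.  -0.2 -0.5] op 0.447 ff 0.0
t12.0 p [0.5652 0.1979 0.247 ] q [ 1.680e-01  1.260e-01  1.771e+00 -1.000e-03  1.250e+00  1.567e+00] x [ 0.985  0.171 -0.005] y [ 0.171 -0.985  0.001] z [-0.005 -0.002 -1.   ] F [ 0.2  0.2 -0.1] op 0.453 ff 0.0
{'fovy': 65.70646984690485, 'cx': 280.5881411259494, 'cy': 211.90816454301722, 'R': array([[ 0.16861429, -0.98568148,  0.00110981],
       [-0.94242717, -0.16088496,  0.29316728],
       [-0.28879101, -0.05047811, -0.95606052]]), 't': array([0.09903838, 0.52626325, 0.54988327]), 'f': np.float64(325.19226210127806)}
497 [0.5253 0.1924] 10.0 0.17900842814311668
543 [0.5303 0.2578] 0.8 0.17784935338651947
579 [0.528 0.333] 6.1 0.17902581694715375
```

View pics/w2.png

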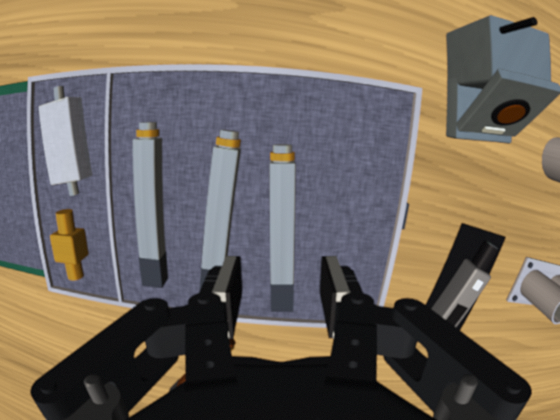

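```bash
H="python3 -m handwheel"
$H '[0,0,-0.22,0,0,0,0,0,-0.22,0,0,0,0,0,-0.22,0,0,0,0,0,-0.22,0,0,0,0,0,-0.22,0,0,0]' >/dev/null
$H '[0,0,-0.045,0,0,0,0,0,0,0,0,0,0,0,0,0,0,0]' >/dev/null; python3 st.py
$H '[0,0,0,0,0,0,0,0,0,0,0,0,0,0,0,0,0,0,0,0,0,0,0,0,0,0,0,0,0,0]' 0 70 >/dev/null;python3 st.py
$H '[0,0,0.2,0,0,0,0,0,0.2,0,0,0,0,0,0.2,0,0,0,0,0,0.2,0,0,0,0,0,0.2,0,0,0]' >/dev/null
$H '[0,0,0.2,0,0,0,0,0,0.2,0,0,0,0,0,0.2,0,0,0,0,0,0,0,0,0]' >/dev/null;python3 st.py
$H '[-0.0484,-0.242,0,0,0,0.0162,-0.0484,-0.242,0,0,0,0.0162,-0.0484,-0.242,0,0,0,0.0162,-0.0484,-0.242,0,0,0,0.0162,-0.0484,-0.242,0,0,0,0.0162]' >/dev/null
$H '[-0.0484,-0.242,0,0,0,0.0162,-0.0484,-0.242,0,0,0,0.0162,-0.0484,-0.242,0,0,0,0.0162,-0.0484,-0.242,0,0,0,0.0162,-0.0484,-0.242,0,0,0,0.0162]' >/dev/null
$H '[-0.0484,-0.242,0,0,0,0.0162,-0.0484,-0.242,0,0,0,0.0162,-0.0484,-0.242,0,0,0,0.0162,-0.0484,-0.242,0,0,0,0.0162]' >/dev/null;python3 st.py
$H '[0,0,0,0.0385,-0.0667,0,0,0,0,0.0385,-0.0667,0,0,0,0,0.0385,-0.0667,0,0,0,0,0.0385,-0.0667,0,0,0,0,0.0385,-0.0667,0]' >/dev/null
$H '[0,0,0,0.0385,-0.0667,0,0,0,0,0.0385,-0.0667,0,0,0,0,0.0385,-0.0667,0,0,0,0,0.0385,-0.0667,0,0,0,0,0.0385,-0.0667,0]' >/dev/null
$H '[0,0,0,0.0385,-0.0667,0,0,0,0,0.0385,-0.0667,0,0,0,0,0.0385,-0.0667,0,0,0,0,0,0,0,0,0,0,0,0,0]' >/dev/null;python3 st.py
python3 held.py .475 -.301 .16 .38 p3
```

```text
t12.8 p [0.5666 0.1961 0.0791] q [ 0.164  0.318  1.878 -0.     0.945  1.568] x [0.986 0.167 0.001] y [ 0.167 -0.986  0.   ] z [ 0.001  0.    -1.   ] F [ 0.1 -0.7 -0.2] op 0.448 ff 0.0
t13.2 p [0.5681 0.197  0.0813] q [ 1.660e-01  3.160e-01  1.875e+00 -1.000e-03  9.440e-01  1.568e+00] x [0.986 0.168 0.006] y [ 0.168 -0.986  0.001] z [ 0.006  0.    -1.   ] F [-0.7 -1.4  6.5] op 0.257 ff 71.1
t13.9 p [0.5683 0.1977 0.3269] q [0.166 0.069 1.686 0.    1.372 1.568] x [0.986 0.168 0.015] y [ 0.168 -0.986 -0.   ] z [ 0.015  0.003 -1.   ] F [0.6 0.6 0.3] op 0.261 ff 70.1
t15.1 p [ 0.4632 -0.3123  0.3167] q [-7.750e-01 -1.500e-02  1.790e+00  1.000e-03  1.368e+00  2.690e-01] x [0.865 0.502 0.   ] y [ 0.502 -0.865 -0.001] z [-0.     0.001 -1.   ] F [-0.2  0.2 -3. ] op 0.255 ff 70.0
t16.4 p [ 0.464  -0.3107  0.3154] q [-1.218  0.111  2.114  1.465  1.705 -0.658] x [ 0.003 -0.002  1.   ] y [ 0.5   -0.866 -0.004] z [ 0.866  0.5   -0.002] F [ 0.2 -0.5 -1.2] op 0.260 ff 70.3
scene z0.18 40 [ 0.4858 -0.2925  0.1916] [ 0.467 -0.306  0.181] [ 0.497 -0.282  0.2  ]
scene z0.20 60 [ 0.484  -0.2925  0.2099] 
[... 893 characters left out ...]
492 -0.285  0.22 ]
top z0.22 26 [ 0.4751 -0.2913  0.23  ] [ 0.463 -0.3    0.22 ] [ 0.493 -0.284  0.24 ]
top z0.24 27 [ 0.4761 -0.2904  0.25  ] [ 0.464 -0.301  0.241] [ 0.494 -0.285  0.26 ]
top z0.26 23 [ 0.4772 -0.2896  0.2712] [ 0.465 -0.3    0.26 ] [ 0.493 -0.284  0.28 ]
top z0.28 20 [ 0.4787 -0.2892  0.2888] [ 0.468 -0.303  0.281] [ 0.495 -0.285  0.299]
top z0.30 59 [ 0.4671 -0.3011  0.313 ] [ 0.442 -0.329  0.302] [ 0.496 -0.284  0.32 ]
top z0.32 210 [ 0.4631 -0.3048  0.3272] [ 0.442 -0.335  0.32 ] [ 0.49  -0.284  0.34 ]
top z0.34 102 [ 0.4791 -0.2963  0.3513] [ 0.466 -0.316  0.341] [ 0.496 -0.284  0.36 ]
top z0.36 41 [ 0.4801 -0.3005  0.3617] [ 0.473 -0.309  0.36 ] [ 0.487 -0.292  0.365]
```

```bash
H="python3 -m handwheel"
$H '[-0.033,-0.01,-0.1,0,0,0,0,0,-0.16,0,0,0,0,0,-0.16,0,0,0,0,0,-0.16,0,0,0,0,0,-0.16,0,0,0]' >/dev/null;python3 st.py
$H '[0,0,-0.16,0,0,0,0,0,-0.16,0,0,0,0,0,-0.08,0,0,0,0,0,-0.03,0,0,0,0,0,0,0,0,0]' >/dev/null;python3 st.py
$H '[0,0,-0.01,0,0,0,0,0,-0.01,0,0,0,0,0,0,0,0,0]' >/dev/null;python3 st.py
```

```text
t16.9 p [ 0.4598 -0.3135  0.2076] q [-1.227  0.322  2.124  1.43   1.685 -0.89 ] x [-0.002  0.007  1.   ] y [ 0.5   -0.866  0.007] z [ 0.866  0.5   -0.002] F [-0.   0.  -1.8] op 0.258 ff 70.3
t17.3 p [ 0.4597 -0.3132  0.1425] q [-1.228  0.468  2.104  1.418  1.668 -1.011] x [-0.002  0.002  1.   ] y [ 0.5   -0.866  0.002] z [0.866 0.5   0.   ] F [ 0.2 -0.1 -1.3] op 0.261 ff 70.3
t17.6 p [ 0.4596 -0.3134  0.1406] q [-1.228  0.473  2.103  1.419  1.669 -1.017] x [-0.004  0.003  1.   ] y [ 0.5   -0.866  0.005] z [0.866 0.5   0.002] F [ 0.3 -0.6 -1.3] op 0.251 ff 70.3
```

```bash
H="python3 -m handwheel"
$H '[0,0,-0.012,0,0,0,0,0,-0.01,0,0,0,0,0,0,0,0,0]' >/dev/null;python3 st.py
$H '[0,0,0,0,0,0,0,0,0,0,0,0,0,0,0,0,0,0,0,0,0,0,0,0]' 0.55 >/dev/null;python3 st.py
$H '[-0.05,-0.029,0,0,0,0,-0.1,-0.058,0,0,0,0,-0.1,-0.058,0,0,0,0,-0.1,-0.058,0,0,0,0,0,0,0.1,0,0,0]' >/dev/null
$H '[0,0,0.22,0,0,0,0,0,0.22,0,0,0,0,0,0.22,0,0,0,0,0,0.22,0,0,0,0,0,0.22,0,0,0]' >/dev/null;python3 st.py
python3 held.py .475 -.301 .10 .2 p4
python3 - <<'E'
from h import *
D=np.load('pics/top_l.npz')
for o in probes(D['p'],D['d'],cal('top')): print(*o)
E
```

```text
t17.8 p [ 0.4595 -0.314   0.1403] q [-1.228  0.48   2.101  1.422  1.677 -1.023] x [-0.013 -0.     1.   ] y [ 0.501 -0.866  0.006] z [0.866 0.501 0.011] F [-2.2 -0.2  9.6] op 0.257 ff 70.5
t18.1 p [ 0.4592 -0.3126  0.136 ] q [-1.228  0.482  2.103  1.418  1.667 -1.023] x [-0.002  0.     1.   ] y [ 0.5   -0.866  0.001] z [0.866 0.5   0.002] F [-0.6  0.3 -0.2] op 0.547 ff 0.0
t19.0 p [ 0.4062 -0.3431  0.3173] q [-1.349  0.112  2.11   1.386  1.81  -0.674] x [-0.002 -0.     1.   ] y [ 0.5   -0.866  0.001] z [0.866 0.5   0.002] F [-0.2 -0.6  1. ] op 0.549 ff 0.0
scene z0.10 42 [ 0.4811 -0.2953  0.1105] [ 0.463 -0.305  0.101] [ 0.493 -0.285  0.119]
scene z0.12 47 [ 0.4815 -0.2959  0.1301] [ 0.461 -0.308  0.12 ] [ 0.494 -0.286  0.14 ]
scene z0.14 47 [ 0.4816 -0.2957  0.1506] [ 0.462 -0.31   0.14 ] [ 0.493 -0.285  0.159]
scene z0.16 53 [ 0.4801 -0.297   0.1697] [ 0.462 -0.312  0.16 ] [ 0.493 -0.285  0.179]
scene z0.18 23 [ 0.4772 -0.3021  0.1833] [ 0.467 -0.313  0.18 ] [ 0.485 -0.292  0.19 ]
top z0.10 23 [ 0.4711 -0.2915  0.1104] [ 0.46 -0.3   0.1 ] [ 0.485 -0.279  0.12 ]
top z0.12 18 [ 0.4722 -0.2936  0.1298] [ 0.461 -0.304  0.121] [ 0.489 -0.287  0.138]
top z0.14 24 [ 0.4709 -0.2935  0.1511] [ 0.46  -0.299  0.14 ] [ 0.487 -0.288  0.16 ]
top z0.16 60 [ 0.4744 -0.2993  0.1723] [ 0.461 -0.318  0.161] [ 0.489 -0.288  0.18 ]
top z0.18 47 [ 0.4749 -0.3027  0.1839] [ 0.465 -0.312  0.18 ] [ 0.485 -0.291  0.189]
[0.5225 0.3307] 5.93 -85.2 89.0 (174, 26) 0.0742 54.0 103.0
[0.5236 0.2558] 0.35 -83.6 89.1 (173, 25) 0.0745 55.0 104.0
```

```bash
H="python3 -m handwheel"
$H '[0,0,0,-0.0385,0.0667,0,0,0,0,-0.0385,0.0667,0,0,0,0,-0.0385,0.0667,0,0,0,0,-0.0385,0.0667,0,0,0,0,-0.0385,0.0667,0]' 0.55 >/dev/null
$H '[0,0,0,-0.0385,0.0667,0,0,0,0,-0.0385,0.0667,0,0,0,0,-0.0385,0.0667,0,0,0,0,-0.0385,0.0667,0,0,0,0,-0.0385,0.0667,0]' >/dev/null
$H '[0,0,0,-0.0385,0.0667,0,0,0,0,-0.0385,0.0667,0,0,0,0,-0.0385,0.0667,0]' >/dev/null; python3 st.py
$H '[0.0677,0.2497,-0.03,0,0,-0.0206,0.0677,0.2497,-0.03,0,0,-0.0206,0.0677,0.2497,-0.03,0,0,-0.0206,0.0677,0.2497,-0.03,0,0,-0.0206,0.0677,0.2497,-0.03,0,0,-0.0206]' >/dev/null
$H '[0.0677,0.2497,-0.03,0,0,-0.0206,0.0677,0.2497,-0.03,0,0,-0.0206,0.0677,0.2497,-0.03,0,0,-0.0206,0.0677,0.2497,-0.03,0,0,-0.0206,0.0677,0.2497,-0.03,0,0,-0.0206]' >/dev/null
$H '[0.0677,0.2497,-0.03,0,0,-0.0206,0.0677,0.2497,-0.03,0,0,-0.0206,0.0677,0.2497,-0.03,0,0,-0.0206,0.0677,0.2497,-0.03,0,0,-0.0206,0.0677,0.2497,-0.03,0,0,-0.0206]' >/dev/null
$H '[0.0677,0.2497,-0.03,0,0,-0.0206,0,0,0,0,0,0,0,0,0,0,0,0]' >/dev/null; python3 st.py
python3 - <<'E'
from h import *
p,d=imaging.read_camera('top');np.savez('pics/top_l.npz',p=p,d=d)
for o in probes(p,d,cal('top')): print(*o)
p,d=imaging.read_camera('wrist'); np.savez('pics/w3.npz',p=p,d=d); c=cal('wrist'); cv2.imwrite('pics/w3.png',p)
p,d=imaging.read_camera('scene');np.savez('pics/scene_l.npz',p=p,d=d); W=cloud(cal('scene'),d)
m=(W[...,2]>.066)&(W[...,2]<.08)&(W[...,0]>.42)&(W[...,0]<.63)&(W[...,1]>.14)&(W[...,1]<.37)
for b in blobs(m,60):
    X=W[b][:,:2]; mu=X.mean(0); e=np.linalg.svd(X-mu,full_matrices=False)[2][0]; s=(X-mu)@e; print(b.sum(),mu.round(4),np.degrees(np.arctan2(e[1],e[0])).round(1),np.ptp(s))
E
```

```text
t20.1 p [ 0.4062 -0.3437  0.3159] q [-0.89  -0.076  1.85  -0.007  1.368  0.158] x [ 0.866  0.501 -0.007] y [ 0.501 -0.866  0.   ] z [-0.006 -0.004 -1.   ] F [-0.5  0.4  0.5] op 0.549 ff 0.0
t21.6 p [0.5685 0.2571 0.2415] q [ 2.630e-01  1.850e-01  1.714e+00 -1.000e-03  1.247e+00  1.823e+00] x [ 1.     0.011 -0.004] y [ 0.011 -1.     0.002] z [-0.004 -0.002 -1.   ] F [-0.1 -0.3 -0.2] op 0.550 ff 0.0
[0.5081 0.2518] -0.38 -67.8 75.4 (143, 24) 0.0744 53.0 100.0
550 [0.53   0.2578] 0.7 0.17928127445394476
578 [0.5276 0.333 ] 6.1 0.1780417571978703
```

```bash
H="python3 -m handwheel"
$H '[0,0,-0.22,0,0,0,0,0,-0.22,0,0,0,0,0,-0.22,0,0,0,0,0,-0.22,0,0,0,0,0,-0.22,0,0,0]' >/dev/null
$H '[0,0,-0.035,0,0,0,0,0,0,0,0,0,0,0,0,0,0,0]' >/dev/null; python3 st.py
$H '[0,0,0,0,0,0,0,0,0,0,0,0,0,0,0,0,0,0,0,0,0,0,0,0,0,0,0,0,0,0]' 0 70 >/dev/null;python3 st.py
$H '[0,0,0.2,0,0,0,0,0,0.2,0,0,0,0,0,0.2,0,0,0,0,0,0.2,0,0,0,0,0,0.2,0,0,0]' >/dev/null
$H '[0,0,0.2,0,0,0,0,0,0.2,0,0,0,0,0,0.2,0,0,0,0,0,0,0,0,0]' >/dev/null;python3 st.py
$H '[-0.0435,-0.2495,0,0,0,0.0194,-0.0435,-0.2495,0,0,0,0.0194,-0.0435,-0.2495,0,0,0,0.0194,-0.0435,-0.2495,0,0,0,0.0194,-0.0435,-0.2495,0,0,0,0.0194]' >/dev/null
$H '[-0.0435,-0.2495,0,0,0,0.0194,-0.0435,-0.2495,0,0,0,0.0194,-0.0435,-0.2495,0,0,0,0.0194,-0.0435,-0.2495,0,0,0,0.0194,-0.0435,-0.2495,0,0,0,0.0194]' >/dev/null
$H '[-0.0435,-0.2495,0,0,0,0.0194,-0.0435,-0.2495,0,0,0,0.0194,-0.0435,-0.2495,0,0,0,0.0194,-0.0435,-0.2495,0,0,0,0.0194,-0.0435,-0.2495,0,0,0,0.0194]' >/dev/null
$H '[-0.0435,-0.2495,0,0,0,0.0194,-0.0435,-0.2495,0,0,0,0.0194,0,0,0,0,0,0]' >/dev/null;python3 st.py
$H '[0,0,0,0.0385,-0.0667,0,0,0,0,0.0385,-0.0667,0,0,0,0,0.0385,-0.0667,0,0,0,0,0.0385,-0.0667,0,0,0,0,0.0385,-0.0667,0]' >/dev/null
$H '[0,0,0,0.0385,-0.0667,0,0,0,0,0.0385,-0.0667,0,0,0,0,0.0385,-0.0667,0,0,0,0,0.0385,-0.0667,0,0,0,0,0.0385,-0.0667,0]' >/dev/null
$H '[0,0,0,0.0385,-0.0667,0,0,0,0,0.0385,-0.0667,0,0,0,0,0.0385,-0.0667,0,0,0,0,0,0,0,0,0,0,0,0,0]' >/dev/null;python3 st.py
python3 held.py .471 -.371 .18 .38 p5
```

```text
t22.5 p [0.5703 0.2554 0.0754] q [ 0.259  0.371  1.815 -0.     0.953  1.824] x [1.    0.006 0.002] y [ 0.006 -1.    -0.   ] z [ 0.002  0.    -1.   ] F [ 1.  -0.1  0.9] op 0.550 ff 0.0
t22.9 p [0.5715 0.2565 0.0774] q [ 2.600e-01  3.700e-01  1.813e+00 -1.000e-03  9.530e-01  1.824e+00] x [1.    0.008 0.006] y [ 0.008 -1.    -0.001] z [ 0.006  0.001 -1.   ] F [-0.6 -0.7  6.4] op 0.256 ff 72.6
t23.6 p [0.5716 0.257  0.3231] q [0.261 0.128 1.63  0.    1.37  1.824] x [1.    0.008 0.014] y [ 0.008 -1.    -0.004] z [ 0.014  0.004 -1.   ] F [ 1.1  0.2 -0.3] op 0.264 ff 71.7
t25.1 p [ 0.4561 -0.3856  0.3121] q [-0.871  0.075  1.706 -0.003  1.36   0.18 ] x [ 0.868  0.497 -0.003] y [ 0.497 -0.868  0.001] z [-0.002 -0.002 -1.   ] F [ 0.1  0.4 -1.7] op 0.258 ff 71.5
t26.4 p [ 0.4583 -0.3793  0.3114] q [-1.27   0.234  1.979  1.435  1.748 -0.651] x [ 0.003 -0.002  1.   ] y [ 0.5   -0.866 -0.003] z [ 0.866  0.5   -0.001] F [ 0.  -0.3 -1.7] op 0.258 ff 71.8
scene z0.18 46 [ 0.4758 -0.3638  0.1907] [ 0.457 -0.374  0.181] [ 0.489 -0.353  0.2  ]
scene z0.20 53 [ 0.4752 -0.3635  0.2091] [ 0.455 -0.378  0.
[... 789 characters left out ...]
87 -0.355  0.22 ]
top z0.22 30 [ 0.4686 -0.3623  0.2303] [ 0.455 -0.373  0.22 ] [ 0.486 -0.356  0.24 ]
top z0.24 34 [ 0.468  -0.3614  0.2498] [ 0.456 -0.372  0.241] [ 0.485 -0.356  0.259]
top z0.26 33 [ 0.4694 -0.3614  0.2698] [ 0.455 -0.374  0.26 ] [ 0.486 -0.355  0.279]
top z0.28 22 [ 0.4737 -0.3602  0.2897] [ 0.463 -0.372  0.281] [ 0.485 -0.355  0.3  ]
top z0.30 105 [ 0.457  -0.3713  0.3136] [ 0.437 -0.403  0.3  ] [ 0.486 -0.352  0.32 ]
top z0.32 168 [ 0.458  -0.3714  0.3259] [ 0.437 -0.403  0.32 ] [ 0.486 -0.351  0.34 ]
top z0.34 125 [ 0.4706 -0.3677  0.3525] [ 0.457 -0.385  0.34 ] [ 0.485 -0.355  0.36 ]
top z0.36 10 [ 0.4701 -0.368   0.3607] [ 0.466 -0.374  0.36 ] [ 0.474 -0.362  0.362]
```

```bash
H="python3 -m handwheel"
$H '[0.01,-0.013,-0.1,0,0,0,0,0,-0.16,0,0,0,0,0,-0.16,0,0,0,0,0,-0.16,0,0,0,0,0,-0.16,0,0,0]' >/dev/null
$H '[0,0,-0.16,0,0,0,0,0,-0.16,0,0,0,0,0,-0.07,0,0,0,0,0,-0.03,0,0,0,0,0,0,0,0,0]' >/dev/null;python3 st.py
$H '[0,0,-0.01,0,0,0,0,0,0,0,0,0]' >/dev/null;python3 st.py
$H '[0,0,-0.01,0,0,0,0,0,0,0,0,0]' >/dev/null;python3 st.py
```

```text
t27.3 p [ 0.4602 -0.3826  0.1405] q [-1.269  0.557  1.959  1.391  1.701 -0.96 ] x [-0.003  0.002  1.   ] y [ 0.5   -0.866  0.003] z [0.866 0.5   0.002] F [-0.3 -0.5 -3.1] op 0.262 ff 71.7
t27.5 p [ 0.4601 -0.3828  0.1397] q [-1.269  0.559  1.958  1.39   1.7   -0.963] x [-0.003  0.004  1.   ] y [ 0.5   -0.866  0.005] z [0.866 0.5   0.001] F [ 0.1 -0.  -2.2] op 0.259 ff 71.7
t27.6 p [ 0.46   -0.383   0.1393] q [-1.269  0.562  1.957  1.392  1.704 -0.965] x [-0.007  0.002  1.   ] y [ 0.5   -0.866  0.005] z [0.866 0.5   0.005] F [-1.3 -0.1  5.3] op 0.262 ff 71.9
```

```bash
H="python3 -m handwheel"
$H '[0,0,0,0,0,0,0,0,0,0,0,0,0,0,0,0,0,0,0,0,0,0,0,0]' 0.55 >/dev/null
$H '[-0.05,-0.029,0,0,0,0,-0.1,-0.058,0,0,0,0,-0.1,-0.058,0,0,0,0,-0.1,-0.058,0,0,0,0,0,0,0.1,0,0,0]' >/dev/null
$H '[0,0,0.22,0,0,0,0,0,0.22,0,0,0,0,0,0.22,0,0,0,0,0,0.22,0,0,0,0,0,0.22,0,0,0]' >/dev/null;python3 st.py
python3 held.py .471 -.371 .10 .2 p6
python3 - <<'E'
from h import *
D=np.load('pics/top_l.npz')
for o in probes(D['p'],D['d'],cal('top')): print(*o)
E
$H '[0,0,0,-0.0385,0.0667,0,0,0,0,-0.0385,0.0667,0,0,0,0,-0.0385,0.0667,0,0,0,0,-0.0385,0.0667,0,0,0,0,-0.0385,0.0667,0]' 0.55 >/dev/null
$H '[0,0,0,-0.0385,0.0667,0,0,0,0,-0.0385,0.0667,0,0,0,0,-0.0385,0.0667,0,0,0,0,-0.0385,0.0667,0,0,0,0,-0.0385,0.0667,0]' >/dev/null
$H '[0,0,0,-0.0385,0.0667,0,0,0,0,-0.0385,0.0667,0,0,0,0,-0.0385,0.0667,0]' >/dev/null; python3 st.py
$H '[0.0534,0.2494,-0.025,0,0,-0.0134,0.0534,0.2494,-0.025,0,0,-0.0134,0.0534,0.2494,-0.025,0,0,-0.0134,0.0534,0.2494,-0.025,0,0,-0.0134,0.0534,0.2494,-0.025,0,0,-0.0134]' >/dev/null
$H '[0.0534,0.2494,-0.025,0,0,-0.0134,0.0534,0.2494,-0.025,0,0,-0.0134,0.0534,0.2494,-0.025,0,0,-0.0134,0.0534,0.2494,-0.025,0,0,-0.0134,0.0534,0.2494,-0.025,0,0,-0.0134]' >/dev/null
$H '[0.0534,0.2494,-0.025,0,0,-0.0134,0.0534,0.2494,-0.025,0,0,-0.0134,0.0534,0.2494,-0.025,0,0,-0.0134,0.0534,0.2494,-0.025,0,0,-0.0134,0.0534,0.2494,-0.025,0,0,-0.0134]' >/dev/null
$H '[0.0534,0.2494,-0.025,0,0,-0.0134,0.0534,0.2494,-0.025,0,0,-0.0134,0.0534,0.2494,-0.025,0,0,-0.0134,0.0534,0.2494,-0.025,0,0,-0.0134,0.0534,0.2494,-0.025,0,0,-0.0134]' >/dev/null
$H '[0,0,0,0,0,0,0,0,0,0,0,0]' >/dev/null; python3 st.py
python3 - <<'E'
from h import *
p,d=imaging.read_camera('scene');np.savez('pics/scene_l.npz',p=p,d=d); W=cloud(cal('scene'),d)
m=(W[...,2]>.066)&(W[...,2]<.08)&(W[...,0]>.42)&(W[...,0]<.63)&(W[...,1]>.14)&(W[...,1]<.37)
for b in blobs(m,60):
    X=W[b][:,:2]; mu=X.mean(0); e=np.linalg.svd(X-mu,full_matrices=False)[2][0]; s=(X-mu)@e; print(b.sum(),mu.round(4),np.degrees(np.arctan2(e[1],e[0])).round(1),np.ptp(s))
E
```

```text
t28.8 p [ 0.4067 -0.4125  0.318 ] q [-1.376  0.242  1.956  1.375  1.836 -0.654] x [-0.002  0.     1.   ] y [ 0.499 -0.866  0.001] z [0.866 0.499 0.002] F [ 0.2 -0.7 -0.2] op 0.549 ff 0.0
scene z0.10 45 [ 0.4777 -0.3677  0.1101] [ 0.459 -0.382  0.1  ] [ 0.491 -0.358  0.12 ]
scene z0.12 45 [ 0.4786 -0.3675  0.1305] [ 0.461 -0.382  0.12 ] [ 0.491 -0.354  0.139]
scene z0.14 44 [ 0.4785 -0.3675  0.1494] [ 0.459 -0.381  0.14 ] [ 0.49  -0.357  0.16 ]
scene z0.16 57 [ 0.4768 -0.3688  0.1697] [ 0.458 -0.385  0.16 ] [ 0.489 -0.357  0.18 ]
scene z0.18 20 [ 0.4748 -0.3733  0.1848] [ 0.464 -0.383  0.181] [ 0.482 -0.36   0.189]
top z0.10 27 [ 0.4705 -0.3682  0.109 ] [ 0.449 -0.392  0.1  ] [ 0.492 -0.359  0.12 ]
top z0.12 27 [ 0.4706 -0.3665  0.1301] [ 0.458 -0.378  0.12 ] [ 0.488 -0.36   0.14 ]
top z0.14 29 [ 0.4702 -0.3663  0.1505] [ 0.457 -0.379  0.141] [ 0.489 -0.36   0.16 ]
top z0.16 60 [ 0.4715 -0.3697  0.1714] [ 0.458 -0.39   0.161] [ 0.488 -0.36   0.179]
top z0.18 50 [ 0.4726 -0.3757  0.1841] [ 0.465 -0.384  0.18 ] [ 0.482 -0.366  0.188]
[0.5232 0.331 ] 5.8 -85.9 90.5 (176, 26) 0.0741 54.0 102.0
t30.0 p [ 0.4067 -0.413   0.3167] q [-0.965  0.033  1.742 -0.007  1.367  0.082] x [ 0.865  0.501 -0.007] y [ 0.501 -0.865  0.   ] z [-0.006 -0.004 -1.   ] F [-0.5 -0.5 -0.1] op 0.548 ff 0.0
t31.8 p [0.5668 0.3366 0.2391] q [ 3.820e-01  2.630e-01  1.626e+00 -1.000e-03  1.257e+00  1.846e+00] x [ 0.994  0.107 -0.004] y [ 0.107 -0.994  0.002] z [-0.004 -0.002 -1.   ] F [-0.2 -0.3 -1.1] op 0.550 ff 0.0
564 [0.5298 0.3336] 5.7 0.17881219190589864
```

```bash
H="python3 -m handwheel"
$H '[0,0,-0.22,0,0,0,0,0,-0.22,0,0,0,0,0,-0.22,0,0,0,0,0,-0.22,0,0,0,0,0,-0.22,0,0,0]' >/dev/null
$H '[0,0,-0.035,0,0,0,0,0,0,0,0,0,0,0,0,0,0,0]' >/dev/null; python3 st.py
$H '[0,0,0,0,0,0,0,0,0,0,0,0,0,0,0,0,0,0,0,0,0,0,0,0,0,0,0,0,0,0]' 0 70 >/dev/null;python3 st.py
$H '[0,0,0.2,0,0,0,0,0,0.2,0,0,0,0,0,0.2,0,0,0,0,0,0.2,0,0,0,0,0,0.2,0,0,0]' >/dev/null
$H '[0,0,0.2,0,0,0,0,0,0.2,0,0,0,0,0,0.2,0,0,0,0,0,0,0,0,0]' >/dev/null;python3 st.py
$H '[-0.036,-0.2494,0,0,0,0.0128,-0.036,-0.2494,0,0,0,0.0128,-0.036,-0.2494,0,0,0,0.0128,-0.036,-0.2494,0,0,0,0.0128,-0.036,-0.2494,0,0,0,0.0128]' >/dev/null
$H '[-0.036,-0.2494,0,0,0,0.0128,-0.036,-0.2494,0,0,0,0.0128,-0.036,-0.2494,0,0,0,0.0128,-0.036,-0.2494,0,0,0,0.0128,-0.036,-0.2494,0,0,0,0.0128]' >/dev/null
$H '[-0.036,-0.2494,0,0,0,0.0128,-0.036,-0.2494,0,0,0,0.0128,-0.036,-0.2494,0,0,0,0.0128,-0.036,-0.2494,0,0,0,0.0128,-0.036,-0.2494,0,0,0,0.0128]' >/dev/null
$H '[-0.036,-0.2494,0,0,0,0.0128,-0.036,-0.2494,0,0,0,0.0128,-0.036,-0.2494,0,0,0,0.0128,-0.036,-0.2494,0,0,0,0.0128,-0.036,-0.2494,0,0,0,0.0128]' >/dev/null
$H '[-0.036,-0.2494,0,0,0,0.0128,0,0,0,0,0,0]' >/dev/null;python3 st.py
$H '[0,0,0,0.0385,-0.0667,0,0,0,0,0.0385,-0.0667,0,0,0,0,0.0385,-0.0667,0,0,0,0,0.0385,-0.0667,0,0,0,0,0.0385,-0.0667,0]' >/dev/null
$H '[0,0,0,0.0385,-0.0667,0,0,0,0,0.0385,-0.0667,0,0,0,0,0.0385,-0.0667,0,0,0,0,0.0385,-0.0667,0,0,0,0,0.0385,-0.0667,0]' >/dev/null
$H '[0,0,0,0.0385,-0.0667,0,0,0,0,0.0385,-0.0667,0,0,0,0,0.0385,-0.0667,0,0,0,0,0,0,0,0,0,0,0,0,0]' >/dev/null;python3 st.py
python3 held.py .467 -.441 .18 .38 p7
```

```text
t32.5 p [0.568  0.3345 0.0724] q [ 0.379  0.441  1.726 -0.     0.975  1.847] x [0.995 0.103 0.   ] y [ 0.103 -0.995  0.   ] z [ 0. -0. -1.] F [0.4 0.1 0.6] op 0.551 ff 0.0
t33.0 p [0.5688 0.3359 0.074 ] q [ 3.800e-01  4.400e-01  1.723e+00 -1.000e-03  9.750e-01  1.847e+00] x [0.995 0.104 0.003] y [ 0.104 -0.995 -0.   ] z [ 0.003  0.001 -1.   ] F [-0.3 -0.9  6.1] op 0.262 ff 73.1
t33.7 p [0.5695 0.3368 0.3199] q [0.381 0.208 1.544 0.    1.376 1.847] x [0.994 0.104 0.013] y [ 0.104 -0.995 -0.004] z [ 0.012  0.005 -1.   ] F [0.3 0.4 0.2] op 0.264 ff 72.1
t35.5 p [ 0.4516 -0.4553  0.3084] q [-0.947  0.176  1.601 -0.003  1.365  0.103] x [ 0.867  0.498 -0.003] y [ 0.498 -0.867 -0.001] z [-0.003 -0.    -1.   ] F [-1.   1.5 -2.1] op 0.263 ff 72.0
t36.8 p [ 0.454  -0.4491  0.3083] q [-1.311  0.357  1.828  1.416  1.785 -0.628] x [ 0.002 -0.003  1.   ] y [ 0.5   -0.866 -0.003] z [ 0.866  0.5   -0.001] F [ 0.2 -0.7 -1.1] op 0.261 ff 72.3
scene z0.18 46 [ 0.4687 -0.435   0.1899] [ 0.448 -0.448  0.181] [ 0.483 -0.425  0.2  ]
scene z0.20 54 [ 0.4689 -0.4346  0.2094] [ 0.449 -0.45   0.2  ] [ 0.481 -0
[... 690 characters left out ...]
8  -0.427  0.199]
top z0.20 41 [ 0.4615 -0.4334  0.2111] [ 0.448 -0.445  0.202] [ 0.479 -0.425  0.22 ]
top z0.22 38 [ 0.4615 -0.4331  0.2298] [ 0.448 -0.443  0.22 ] [ 0.478 -0.425  0.24 ]
top z0.24 44 [ 0.4615 -0.4333  0.2503] [ 0.448 -0.445  0.24 ] [ 0.478 -0.427  0.259]
top z0.26 36 [ 0.4632 -0.4329  0.2691] [ 0.448 -0.446  0.26 ] [ 0.479 -0.427  0.278]
top z0.28 25 [ 0.4665 -0.4342  0.2903] [ 0.445 -0.467  0.28 ] [ 0.478 -0.426  0.299]
top z0.30 153 [ 0.4511 -0.4389  0.314 ] [ 0.433 -0.473  0.301] [ 0.479 -0.421  0.32 ]
top z0.32 111 [ 0.4545 -0.439   0.3267] [ 0.433 -0.473  0.32 ] [ 0.479 -0.424  0.34 ]
top z0.34 135 [ 0.4632 -0.4388  0.3512] [ 0.449 -0.451  0.34 ] [ 0.478 -0.428  0.359]
```

```bash
H="python3 -m handwheel"
$H '[0.03,-0.008,-0.1,0,0,0,0,0,-0.16,0,0,0,0,0,-0.16,0,0,0,0,0,-0.16,0,0,0,0,0,-0.16,0,0,0]' >/dev/null
$H '[0,0,-0.16,0,0,0,0,0,-0.16,0,0,0,0,0,-0.07,0,0,0,0,0,-0.02,0,0,0,0,0,0,0,0,0]' >/dev/null;python3 st.py
$H '[0,0,-0.01,0,0,0,0,0,0,0,0,0]' >/dev/null;python3 st.py
$H '[0,0,-0.01,0,0,0,0,0,0,0,0,0]' >/dev/null;python3 st.py
```

```text
t37.7 p [ 0.4589 -0.4515  0.1398] q [-1.304  0.646  1.806  1.372  1.734 -0.901] x [-0.003  0.003  1.   ] y [ 0.5   -0.866  0.004] z [0.866 0.5   0.001] F [-0.4 -0.8 -1.6] op 0.261 ff 72.2
t37.9 p [ 0.4589 -0.4519  0.1392] q [-1.304  0.647  1.805  1.371  1.734 -0.904] x [-0.004  0.005  1.   ] y [ 0.5   -0.866  0.006] z [0.866 0.5   0.001] F [-0.2 -0.4 -2.1] op 0.263 ff 72.2
t38.1 p [ 0.4588 -0.452   0.1384] q [-1.304  0.65   1.804  1.373  1.736 -0.906] x [-0.007  0.004  1.   ] y [ 0.5   -0.866  0.007] z [0.866 0.5   0.004] F [-0.6  1.   2.9] op 0.262 ff 72.4
```

```bash
H="python3 -m handwheel"
$H '[0,0,0,0,0,0,0,0,0,0,0,0,0,0,0,0,0,0,0,0,0,0,0,0]' 0.55 >/dev/null
$H '[-0.05,-0.029,0,0,0,0,-0.1,-0.058,0,0,0,0,-0.1,-0.058,0,0,0,0,-0.1,-0.058,0,0,0,0,0,0,0.1,0,0,0]' >/dev/null
$H '[0,0,0.22,0,0,0,0,0,0.22,0,0,0,0,0,0.22,0,0,0,0,0,0.22,0,0,0,0,0,0.22,0,0,0]' 1 >/dev/null;python3 st.py
python3 held.py .467 -.441 .16 .2 p8
cat > meas.py <<'E'
from h import *
from scipy.optimize import least_squares
for n in('scene','top'):
    D=np.load(f'pics/{n}_l.npz');p,d=D['p'],D['d'];c=cal(n);W=cloud(c,d); hsv=cv2.cvtColor(p,cv2.COLOR_BGR2HSV)
    b=(W[...,2]>.032)&(W[...,2]<.05)&(W[...,0]>.33)&(W[...,0]<.56)&(W[...,1]<0)&(W[...,1]>-.15)
    for m in blobs(b,30):
        X=W[m][:,:2]; mu=X.mean(0); e=np.linalg.svd(X-mu,full_matrices=False)[2][0]; e*=np.sign(e[0]); s=(X-mu)@e; w=(X-mu)@np.array([-e[1],e[0]])
        (cx,cy),(ww,hh),a=cv2.minAreaRect((X*1000).astype(np.float32))
        print(n,'reader',m.sum(),mu.round(4),np.degrees(np.arctan2(e[1],e[0])).round(1),s.min().round(3),s.max().round(3),w.min().round(3),w.max().round(3),'rect',cx,cy,ww,hh,a)
    b=(W[...,0]>.6)&(W[...,0]<.82)&(W[...,1]>-.1)&(W[...,1]<.05)&(W[...,2]>.02)
    am=b&(hsv[...,0]<18)&(hsv[...,1]>110)&(W[...,2]>.05)&(W[...,2]<.1)
    for m in blobs(am,15):
        v,u=np.argwhere(m).mean(0); print(n,'amber',u,v,m.sum(),W[m].mean(0).round(4))
        ctr=W[m].mean(0); q=b&(np.linalg.norm(W-ctr,axis=-1)<.04); P=W[q]
        for _ in range(4):
            mu=P.mean(0); nv=np.linalg.svd(P-mu,full_matrices=False)[2][2]; r=(P-mu)@nv; P=P[abs(r)<.004]
        nv*=-np.sign(nv[0]); o,dr=ray(c,u,v); print('normal',nv.round(3),'elev',np.degrees(np.arcsin(nv[2])).round(1),'az',np.degrees(np.arctan2(nv[1],nv[0])).round(1),'ctr on plane',(o+dr*((mu-o)@nv)/(dr@nv)).round(4),len(P))
    v,u=np.argwhere(am).mean(0) if am.any() else (0,0)
    cn=b&(W[...,2]>.093)&(W[...,2]<.108)
    (cx,cy),(ww,hh),a=cv2.minAreaRect((W[cn][:,:2]*1000).astype(np.float32)); print(n,'logger top rect',cx,cy,ww,hh,a)
    if n=='top': print('mat/canister', [onz(c,*q,.004).round(3) for q in [(298,187),(330,187),(326,252),(293,249)]])
E
python3 meas.py
python3 - <<'E'
from h import *
p=np.load('pics/scene_l.npz')['p']; t=np.load('pics/top_l.npz')['p']
a=cv2.resize(p[100:280,160:320],None,fx=2.5,fy=2.5,interpolation=3); b=cv2.resize(t[80:260,260:400],None,fx=2.5,fy=2.5,interpolation=3)
cv2.imwrite('pics/m1.png',cv2.hconcat([a,b]))
E
```

```text
t39.2 p [ 0.4055 -0.4817  0.3173] q [-1.399  0.369  1.794  1.371  1.861 -0.624] x [-0.003  0.001  1.   ] y [ 0.5   -0.866  0.002] z [0.866 0.5   0.002] F [ 1.  -1.   0.2] op 1.003 ff 0.0
scene z0.16 49 [ 0.4741 -0.4391  0.1703] [ 0.455 -0.455  0.16 ] [ 0.485 -0.425  0.18 ]
scene z0.18 21 [ 0.4714 -0.4432  0.1837] [ 0.463 -0.456  0.18 ] [ 0.482 -0.433  0.189]
top z0.16 68 [ 0.4676 -0.4406  0.1715] [ 0.453 -0.459  0.16 ] [ 0.482 -0.43   0.18 ]
top z0.18 50 [ 0.4681 -0.4453  0.1841] [ 0.457 -0.456  0.18 ] [ 0.476 -0.437  0.191]
scene reader 393 [ 0.4251 -0.075 ] -18.7 -0.067 0.081 -0.024 0.021 rect 431.39678955078125 -78.70865631103516 44.16874694824219 147.81124877929688 71.51934814453125
scene logger top rect 753.3034057617188 -14.300682067871094 88.81475830078125 92.27404022216797 10.473464012145996
top reader 659 [ 0.4211 -0.0782] -18.4 -0.067 0.083 -0.018 0.018 rect 428.598876953125 -80.88326263427734 36.291419982910156 150.1801300048828 71.50892639160156
top amber 292.0894308943089 126.73983739837398 123 [ 0.6986 -0.0269  0.0788]
normal [-0.799 -0.152  0.582] elev 35.6 az -169.2 ctr on plane [ 0.6994 -0.0269  0.0756] 471
top logger top rect 747.809326171875 -16.267528533935547 94.80409240722656 88.28271484375 9.776335716247559
mat/canister [array([ 0.548, -0.048,  0.004]), array([ 0.55 , -0.137,  0.004]), array([ 0.371, -0.129,  0.004]), array([ 0.377, -0.038,  0.004])]
```

View pics/m1.png

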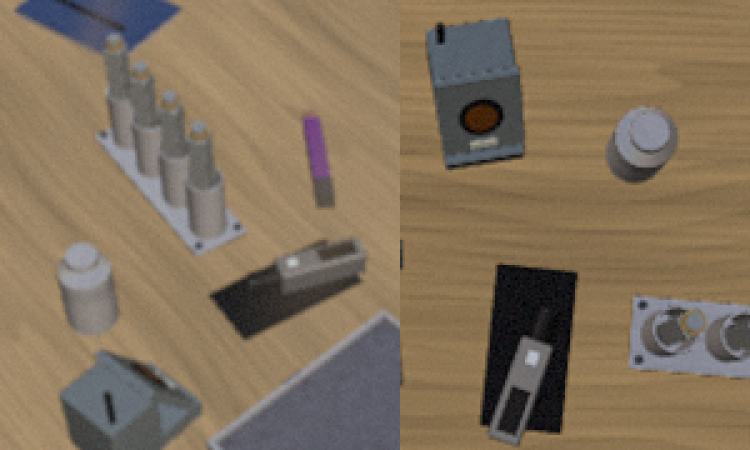

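```bash
python3 - <<'E'
from kin import *
k=fit().x
def R(az,pitch):
    a=np.radians(az); T=np.c_[[np.cos(a),np.sin(a),0],[np.sin(a),-np.cos(a),0],[0,0,-1]]
    return Ro.from_rotvec(np.radians(pitch)*np.array([-np.sin(a),np.cos(a),0])).as_matrix()@T
q0=[-.4,0,1.9,0,1.3,1.2]
n=np.array([-.806,-.1465,.5736]); w=np.array([.7005,-.0262,.0755])
o=w+n*.175; Rr=R(10.3,35); up=-Rr[:,2]; t=o+.008*Rr[:,0]+.011*up
print('scan TCP',t.round(4),'sight',Rr[:,0].round(3))
for p,M in [((.4366,-.0825,.033),R(-18.5,0)),((.4366,-.0825,.25),R(-18.5,0)),(t,Rr),((.4695,-.0885,.033),R(-3,0))]:
    print(np.round(ik(np.array(p),M,k,q0,8),2).tolist())
E
```

```text
scan TCP [ 0.5721 -0.0495  0.1803] sight [ 0.806  0.146 -0.574]
[[-0.42, 0.09, 2.26, -0.0, 0.79, 1.48]]
[[-0.42, -0.25, 2.12, -0.0, 1.27, 1.48]]
[[-0.18, 0.44, 1.58, -0.21, 1.69, 1.25]]
[[-0.4, 0.16, 2.18, -0.0, 0.8, 1.22]]
```

```bash
H="python3 -m handwheel"
$H '[0,0,0,-0.0385,0.0667,0,0,0,0,-0.0385,0.0667,0,0,0,0,-0.0385,0.0667,0,0,0,0,-0.0385,0.0667,0,0,0,0,-0.0385,0.0667,0]' 0.75 >/dev/null
$H '[0,0,0,-0.0385,0.0667,0,0,0,0,-0.0385,0.0667,0,0,0,0,-0.0385,0.0667,0,0,0,0,-0.0385,0.0667,0,0,0,0,-0.0385,0.0667,0]' >/dev/null
$H '[0,0,0,-0.0385,0.0667,0,0,0,0,-0.0385,0.0667,0,0,0,0,-0.0385,0.0667,0]' >/dev/null; python3 st.py
```

```text
t40.4 p [ 0.4055 -0.4821  0.3161] q [-1.03   0.146  1.621 -0.007  1.374  0.016] x [ 0.865  0.502 -0.006] y [ 0.502 -0.865  0.   ] z [-0.005 -0.004 -1.   ] F [ 0.7 -0.6  0.3] op 0.752 ff 0.0
```

```bash
H="python3 -m handwheel"
$H '[0.0188,0.242,0,0,0,-0.049,0.0188,0.242,0,0,0,-0.049,0.0188,0.242,0,0,0,-0.049,0.0188,0.242,0,0,0,-0.049,0.0188,0.242,0,0,0,-0.049]' >/dev/null
$H '[0.0188,0.242,0,0,0,-0.049,0.0188,0.242,0,0,0,-0.049,0.0188,0.242,0,0,0,-0.049,0.0188,0.242,0,0,0,-0.049,0.0188,0.242,0,0,0,-0.049]' >/dev/null
$H '[0.0188,0.242,0,0,0,-0.049,0,0,-0.25,0,0,0,0,0,-0.25,0,0,0,0,0,-0.25,0,0,0,0,0,0,0,0,0]' >/dev/null; python3 st.py
python3 - <<'E'
from h import *
p,d=imaging.read_camera('wrist'); cv2.imwrite('pics/w4.png',p)
for n in('scene','top'):
    p,d=imaging.read_camera(n); np.savez(f'pics/{n}_l.npz',p=p,d=d)
E
python3 meas.py | grep reader
```

```text
t41.7 p [ 0.4317 -0.0799  0.1947] q [-4.150e-01 -1.910e-01  2.178e+00 -1.000e-03  1.172e+00  1.476e+00] x [ 0.949 -0.314 -0.018] y [-0.314 -0.949 -0.001] z [-0.016  0.007 -1.   ] F [-1.4  0.3 -1. ] op 0.749 ff 0.0
scene reader 388 [ 0.425  -0.0752] -18.4 -0.067 0.083 -0.024 0.019 rect 431.6040954589844 -79.05962371826172 41.72079086303711 150.1808624267578 73.10784149169922
top reader 134 [ 0.3998 -0.0703] 48.7 -0.022 0.023 -0.015 0.016 rect 401.3372497558594 -71.5343246459961 37.444053649902344 30.489978790283203 66.08013153076172
```

View pics/w4.png

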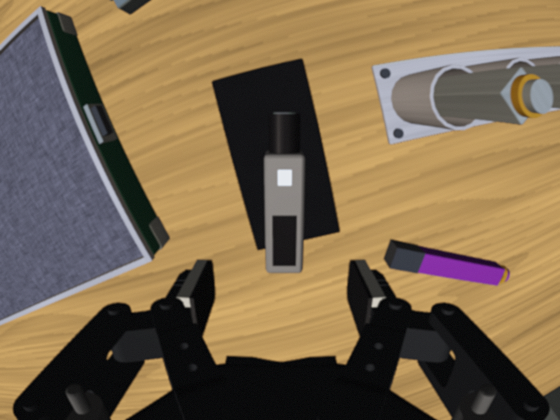

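```bash
H="python3 -m handwheel"
$H '[0,0,-0.21,0,0,0,0,0,-0.21,0,0,0,0,0,-0.21,0,0,0,0,0,-0.21,0,0,0,0,0,-0.21,0,0,0]' >/dev/null
$H '[0,0,-0.08,0,0,0,0,0,0,0,0,0,0,0,0,0,0,0]' >/dev/null; python3 st.py
$H '[0,0,0,0,0,0,0,0,0,0,0,0,0,0,0,0,0,0,0,0,0,0,0,0,0,0,0,0,0,0]' 0 60 >/dev/null;python3 st.py
$H '[0,0,0.02,0,0,0,0,0,0.1,0,0,0,0,0,0.2,0,0,0,0,0,0.2,0,0,0,0,0,0.2,0,0,0]' >/dev/null
$H '[0,0,0.2,0,0,0,0,0,0.1,0,0,0,0,0,0,0,0,0,0,0,0,0,0,0]' >/dev/null;python3 st.py
python3 - <<'E'
from h import *
for n in('scene','top'):
    p,d=imaging.read_camera(n); np.savez(f'pics/{n}_l.npz',p=p,d=d)
D=np.load('pics/scene_l.npz'); W=cloud(cal('scene'),D['d'])
cv2.imwrite('pics/h1.png',cv2.resize(D['p'][140:300,170:370],None,fx=3,fy=3,interpolation=3))
E
```

```text
t42.5 p [ 0.4392 -0.0835  0.036 ] q [-0.416  0.091  2.255 -0.     0.793  1.476] x [ 0.949 -0.315  0.003] y [-0.315 -0.949  0.   ] z [ 0.003 -0.001 -1.   ] F [-0.1  0.1  0.5] op 0.752 ff 0.0
t42.9 p [ 0.4395 -0.0834  0.0368] q [-0.415  0.088  2.256 -0.     0.792  1.476] x [ 0.949 -0.314  0.006] y [-0.314 -0.949  0.001] z [ 0.005 -0.003 -1.   ] F [-0.9  0.4  5.2] op 0.410 ff 61.6
t43.6 p [ 0.4372 -0.0822  0.1876] q [-0.415 -0.178  2.181  0.     1.137  1.476] x [ 0.949 -0.315  0.002] y [-0.315 -0.949  0.   ] z [ 0.002 -0.001 -1.   ] F [ 0.4  0.2 -2.2] op 0.404 ff 60.6
```

View pics/h1.png

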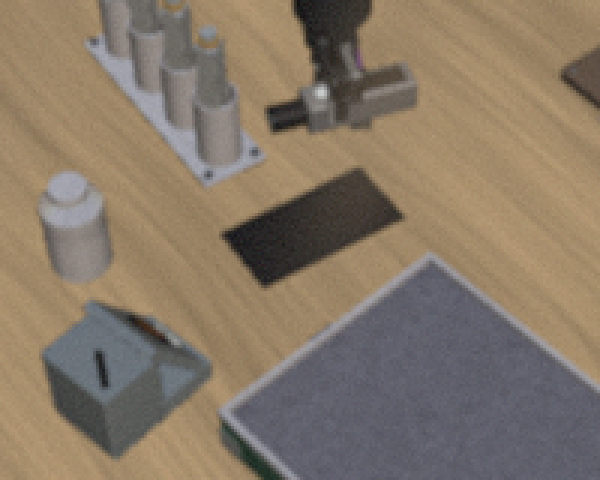

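```bash
H="python3 -m handwheel"
$H '[0.1,0.025,0,0,0,0.0636,0.1,0.025,0,0,0,0.0636,0.1,0.025,0,0,0,0.0636,0.1,0.025,0,0,0,0.0636,0.1,0.025,0,0,0,0.0636]' >/dev/null
$H '[0.087,0.02,-0.011,-0.0139,0.0765,0,0.087,0.02,-0.011,-0.0139,0.0765,0,0.087,0.02,-0.011,-0.0139,0.0765,0,0.087,0.02,-0.011,-0.0139,0.0765,0,0.087,0.02,-0.011,-0.0139,0.0765,0]' >/dev/null
$H '[0,0,0,0,0,0,0,0,0,0,0,0]' >/dev/null;python3 st.py
cat > nose.py <<'E'
from h import *
from scipy.spatial.transform import Rotation as Ro
s=ctrl.get_state(); R=Ro.from_quat(s['tcp_rot']).as_matrix(); T=s['eef_pos']
for n in('scene','top'):
    p,d=imaging.read_camera(n); np.savez(f'pics/{n}_l.npz',p=p,d=d); cv2.imwrite(f'pics/n_{n}.png',p); W=cloud(cal(n),d)
    L=(W-T)@R   # tool frame: x nose, y side, z down from tcp
    m=(d>0)&(np.abs(L[...,1])<.035)&(L[...,2]>-.02)&(L[...,2]<.05)
    b=m&(L[...,0]>.032)&(L[...,0]<.085)
    for a in np.arange(-.1,.09,.02):
        q=m&(L[...,0]>a)&(L[...,0]<a+.02)
        if q.sum()>3: print(n,'%.3f'%a,q.sum(),'y',np.percentile(L[q][:,1],[3,97]).round(4),'z',np.percentile(L[q][:,2],[3,50,97]).round(4),'xmax',L[q][:,0].max().round(4))
E
python3 nose.py
python3 - <<'E'
from h import *
a=cv2.imread('pics/n_scene.png')[130:290,150:310];b=cv2.imread('pics/n_top.png')[80:240,230:390]
cv2.imwrite('pics/n1.png',cv2.resize(cv2.hconcat([a,b]),(800,400),interpolation=3))
E
```

```text
t44.8 p [ 0.5764 -0.0478  0.1727] q [-0.178  0.466  1.571 -0.203  1.691  1.248] x [ 0.801  0.148 -0.58 ] y [ 0.179 -0.984 -0.004] z [-0.571 -0.101 -0.815] F [-1.2 -0.2 -1.1] op 0.408 ff 60.6
scene -0.100 23 y [-0.0195  0.011 ] z [-0.007  -0.0016  0.0218] xmax -0.0801
scene -0.080 116 y [-0.0197  0.0138] z [-0.0098 -0.0027  0.0253] xmax -0.0601
scene -0.060 114 y [-0.0203  0.0144] z [-0.0087 -0.0026  0.0258] xmax -0.0404
scene -0.040 117 y [-0.0205  0.0135] z [-0.0083 -0.0025  0.0275] xmax -0.02
scene -0.020 50 y [-0.0309  0.0101] z [-0.0083 -0.0012  0.0286] xmax -0.0007
scene 0.000 13 y [-0.0325 -0.0026] z [-0.0039  0.0066  0.0267] xmax 0.0198
scene 0.020 86 y [-0.0205  0.0108] z [-0.0076  0.0007  0.022 ] xmax 0.0399
scene 0.040 68 y [-0.0171  0.0085] z [-0.0013  0.0046  0.0178] xmax 0.0595
scene 0.060 20 y [-0.0157  0.0058] z [-0.0014  0.0032  0.0154] xmax 0.0662
top -0.100 160 y [-0.0155  0.0158] z [-0.007   0.0076  0.0276] xmax -0.0803
top -0.080 71 y [-0.0098  0.0158] z [-0.0094 -0.0062 -0.0027] xmax -0.0608
top -0.060 59 y [-0.0049  0.0161] z [-0.0091 -0.0053 -0.0021] xmax -0.0406
top -0.040 35 y [0.0008 0.016 ] z [-0.0091 -0.0047 -0.0012] xmax -0.02
top -0.020 82 y [0.0049 0.0297] z [-0.0165 -0.0054  0.0088] xmax -0.0
top 0.000 15 y [0.01   0.0164] z [-0.0071 -0.0044 -0.0012] xmax 0.0199
```

View pics/n1.png

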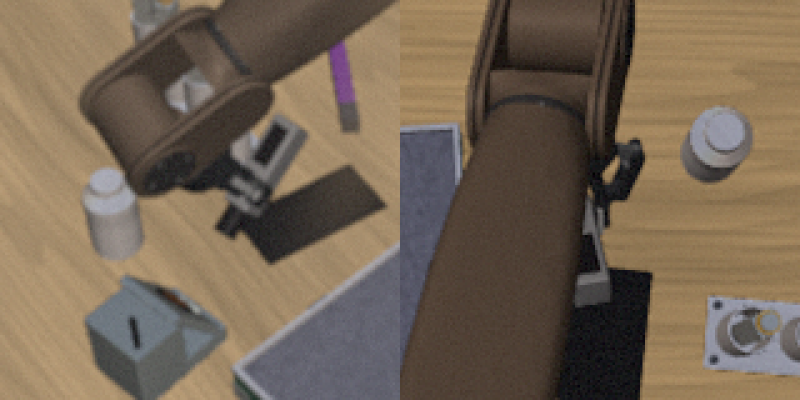

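```bash
cat > aim.py <<'E'
from h import *
from scipy.spatial.transform import Rotation as Ro
s=ctrl.get_state(); R=Ro.from_quat(s['tcp_rot']).as_matrix(); T=s['eef_pos']
n=np.array([-.806,-.1465,.5736]); w=np.array([.7005,-.0262,.0755])
N=T+R@[.0645,0,.0142]; x=R[:,0]; D=w-N
print('t',s['time'],'dist',np.linalg.norm(D).round(4),'angle',np.degrees(np.arccos(-x@n)).round(2),'miss mm',((D-x*(D@x))*1000).round(1),'want shift units',((w+n*.1-N)/.15).round(3),'rotvec units',(np.cross(x,-n)/(np.pi/2)).round(4),'dq',np.abs(s['dq']).max())
E
python3 st.py; python3 aim.py
```

```text
t44.9 p [ 0.5764 -0.0485  0.1774] q [-0.179  0.457  1.572 -0.204  1.692  1.248] x [ 0.805  0.147 -0.575] y [ 0.178 -0.984 -0.001] z [-0.566 -0.102 -0.818] F [-0.7 -0.1 -1.4] op 0.409 ff 60.6
t 44.85 dist 0.0973 angle nan miss mm [1.9 0.  2.7] want shift units [-0.003 -0.003  0.028] rotvec units [ 0.0001 -0.0009 -0.0001] dq 0.058829182754511836aim.py:6: RuntimeWarning: invalid value encountered in arccos
  print('t',s['time'],'dist',np.linalg.norm(D).round(4),'angle',np.degrees(np.arccos(-x@n)).round(2),'miss mm',((D-x*(D@x))*1000).round(1),'want shift units',((w+n*.1-N)/.15).round(3),'rotvec units',(np.cross(x,-n)/(np.pi/2)).round(4),'dq',np.abs(s['dq']).max())
```

Still settling; shift up slightly, then hold about 3 s.

```bash
H="python3 -m handwheel"; Z='[0,0,0,0,0,0,0,0,0,0,0,0,0,0,0,0,0,0,0,0,0,0,0,0,0,0,0,0,0,0]'
$H '[-0.003,-0.003,0.02,0,0,0,0,0,0,0,0,0,0,0,0,0,0,0,0,0,0,0,0,0,0,0,0,0,0,0]' >/dev/null; python3 aim.py 2>/dev/null
for i in 1 2 3 4 ; do $H '[0,0,0,0,0,0,0,0,0,0,0,0,0,0,0,0,0,0,0,0,0,0,0,0,0,0,0,0,0,0]' >/dev/null; python3 aim.py 2>/dev/null; done
```

```text
t 45.2667 dist 0.1001 angle nan miss mm [-1.2  0.4 -1.5] want shift units [-0.006  0.002 -0.01 ] rotvec units [0.0001 0.0013 0.0005] dq 0.011938825193161019
t 45.6833 dist 0.0993 angle nan miss mm [-0.4  0.2 -0.6] want shift units [-0.007  0.001 -0.001] rotvec units [0.0001 0.     0.0002] dq 0.0022187507000821366
t 46.1 dist 0.0994 angle nan miss mm [-0.5  0.3 -0.6] want shift units [-0.007  0.001 -0.002] rotvec units [0.0001 0.0001 0.0002] dq 0.0017243941928196547
t 46.5167 dist 0.0994 angle nan miss mm [-0.5  0.3 -0.6] want shift units [-0.007  0.001 -0.002] rotvec units [0.0001 0.0001 0.0002] dq 0.0017197713030219879
t 46.9333 dist 0.0994 angle nan miss mm [-0.5  0.3 -0.7] want shift units [-0.007  0.001 -0.002] rotvec units [0.0001 0.0001 0.0002] dq 0.0010512681245744462
```

```bash
H="python3 -m handwheel"
for i in 1 2 3 4 5 6 ; do $H '[0,0,0,0,0,0,0,0,0,0,0,0,0,0,0,0,0,0,0,0,0,0,0,0,0,0,0,0,0,0]' >/dev/null; done; python3 aim.py 2>/dev/null
$H '[0,0,0.03,0.0139,-0.0765,0,0,0,0.03,0.0139,-0.0765,0,0,0,0.03,0.0139,-0.0765,0,0,0,0,0.0139,-0.0765,0,0,0,0,0.0139,-0.0765,0]' >/dev/null
$H '[-0.139,-0.053,0,0,0,-0.0296,-0.139,-0.053,0,0,0,-0.0296,-0.139,-0.053,0,0,0,-0.0296,-0.139,-0.053,0,0,0,-0.0296,-0.139,-0.053,0,0,0,-0.0296]' >/dev/null
$H '[0,0,0,0,0,0,0,0,0,0,0,0,0,0,0,0,0,0]' >/dev/null; python3 st.py; python3 nose.py | grep top
```

```text
t 49.4333 dist 0.0994 angle nan miss mm [-0.5  0.3 -0.7] want shift units [-0.007  0.001 -0.002] rotvec units [0.0001 0.0002 0.0002] dq 0.0023657588311226246
t50.5 p [ 0.4731 -0.0888  0.1957] q [-0.397 -0.096  2.092  0.     1.144  1.227] x [ 0.999 -0.053  0.001] y [-0.053 -0.999  0.   ] z [ 0.001 -0.    -1.   ] F [ 0.7  0.2 -1.4] op 0.411 ff 60.6
top -0.060 32 y [-0.0099  0.0152] z [-0.0086 -0.0042  0.0007] xmax -0.04
top -0.040 67 y [-0.0192  0.0163] z [-0.0081 -0.0048  0.0107] xmax -0.0211
```

```bash
H="python3 -m handwheel"
$H '[0,0,-0.22,0,0,0,0,0,-0.22,0,0,0,0,0,-0.22,0,0,0,0,0,-0.22,0,0,0,0,0,-0.1,0,0,0]' >/dev/null
$H '[0,0,-0.04,0,0,0,0,0,-0.02,0,0,0,0,0,0,0,0,0,0,0,0,0,0,0]' >/dev/null; python3 st.py
$H '[0,0,-0.012,0,0,0,0,0,0,0,0,0,0,0,0,0,0,0]' >/dev/null; python3 st.py
```

```text
t51.4 p [ 0.4742 -0.0892  0.0407] q [-0.397  0.154  2.171  0.     0.814  1.227] x [ 0.999 -0.053  0.003] y [-0.053 -0.999  0.001] z [ 0.003 -0.001 -1.   ] F [ 0.1 -0.  -1.6] op 0.406 ff 60.5
t51.6 p [ 0.4733 -0.089   0.0384] q [-0.397  0.157  2.173 -0.     0.809  1.227] x [ 0.999 -0.053  0.002] y [-0.053 -0.999  0.001] z [ 0.002 -0.001 -1.   ] F [ 0.4 -0.2 -1.6] op 0.408 ff 60.5
```

```bash
H="python3 -m handwheel"
$H '[0,0,-0.008,0,0,0,0,0,0,0,0,0,0,0,0,0,0,0]' >/dev/null; python3 st.py
$H '[0,0,-0.006,0,0,0,0,0,0,0,0,0,0,0,0,0,0,0]' >/dev/null; python3 st.py
```

```text
t51.9 p [ 0.4731 -0.0889  0.0368] q [-0.397  0.161  2.173  0.     0.807  1.227] x [ 0.999 -0.053  0.001] y [-0.053 -0.999  0.   ] z [ 0.001 -0.    -1.   ] F [0.  0.3 0.6] op 0.409 ff 60.9
t52.1 p [ 0.4731 -0.0889  0.0368] q [-0.397  0.161  2.172 -0.     0.808  1.227] x [ 0.999 -0.053 -0.   ] y [-0.053 -0.999  0.   ] z [-0. -0. -1.] F [-2.9  0.4  8. ] op 0.410 ff 61.8
```

```bash
H="python3 -m handwheel"
$H '[0,0,0,0,0,0,0,0,0,0,0,0,0,0,0,0,0,0,0,0,0,0,0,0]' 0.75 >/dev/null; python3 st.py
$H '[0,0,0.1,0,0,0,0,0,0.2,0,0,0,0,0,0.22,0,0,0,0,0,0.22,0,0,0,0,0,0.22,0,0,0]' >/dev/null
$H '[0,0,0.22,0,0,0,0,0,0.22,0,0,0,0,0,0.22,0,0,0,0.05,0.22,0,0,0,0,0.05,0.22,0,0,0,0]' >/dev/null
$H '[0.05,0.22,0,0,0,0,0.05,0.22,0,0,0,0,0.05,0.22,0,0,0,0,0.05,0.22,0,0,0,0,0.05,0.22,0,0,0,0]' >/dev/null
$H '[0.05,0.22,0,0,0,0,0.05,0.22,0,0,0,0,0,0,0,0,0,0,0,0,0,0,0,0]' >/dev/null; python3 st.py
python3 - <<'E'
from h import *
for n in('scene','top'):
    p,d=imaging.read_camera(n); np.savez(f'pics/{n}_l.npz',p=p,d=d)
a=cv2.resize(np.load('pics/scene_l.npz')['p'][100:280,160:320],None,fx=2.5,fy=2.5,interpolation=3); b=cv2.resize(np.load('pics/top_l.npz')['p'][80:260,260:420],None,fx=2.5,fy=2.5,interpolation=3)
cv2.imwrite('pics/end.png',cv2.hconcat([a,b]))
E
python3 meas.py | grep reader
```

```text
t52.5 p [ 0.4725 -0.0887  0.0352] q [-0.397  0.163  2.174 -0.     0.805  1.227] x [ 0.999 -0.053 -0.   ] y [-0.053 -0.999 -0.   ] z [-0.  0. -1.] F [ 0.3 -1.1  0.1] op 0.750 ff 0.0
t54.0 p [0.5399 0.2097 0.2776] q [ 0.196  0.057  1.788 -0.     1.298  1.816] x [ 0.999 -0.05  -0.001] y [-0.05  -0.999  0.001] z [-0.001 -0.001 -1.   ] F [ 0.3 -1.1  0.1] op 0.748 ff 0.0
scene reader 396 [ 0.4607 -0.0839] -2.5 -0.07 0.08 -0.023 0.018 rect 465.2715148925781 -86.11378479003906 40.854740142822266 149.857421875 86.48529815673828
top reader 655 [ 0.4544 -0.0865] -2.6 -0.067 0.082 -0.019 0.018 rect 462.2977294921875 -87.18750762939453 36.34255599975586 149.1505126953125 87.7412338256836
```

View pics/end.png

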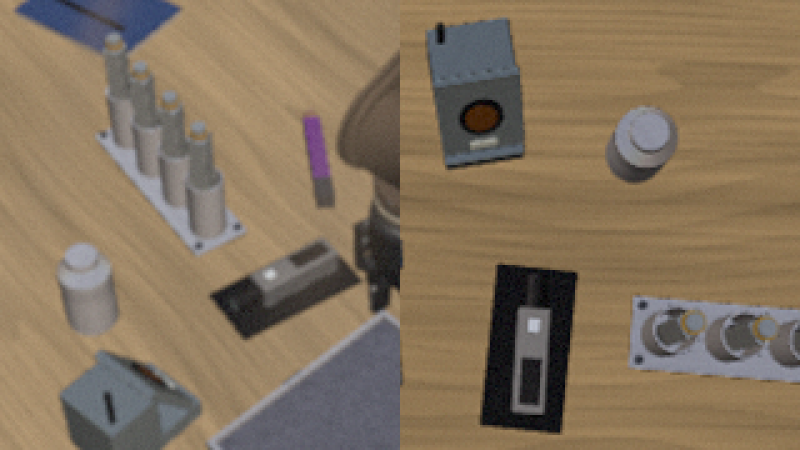

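The final picture shows all four probe sections standing head up in their cups. The reader lies flat in the middle of its mat, with the gripper well clear.

```bash
python3 -c "
from plant import ctrl; print(ctrl.sign_off())"
```

```text
the job is handed in; nothing more can be done
None
```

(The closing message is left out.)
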